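Pack the router over its wall plate in the return tray

TASK

Pack the kit into the white tray: lay the yellow wall plate, rib up, flat in the tray's recess first, then the black router over it, its nose tucked under the orange lip and its port end pressed down until the router lies flat and the orange spring catch has snapped back over it. Do not force anything, and leave the mug, the power adapter and the screwdriver where they are.

Things in the scene. Friction and masses are not known exactly. Their poses are not given: they have to be found in the camera images.
- tray: White return tray, grey floor, fixed, 235 x 110 mm (x -110 to 125, y +-55), flat deck top at z 12 mm. Origin on the table's surface; z up, x along the router's bay from the orange lip (-x) to the orange catch (+x). On the deck stands a frame (end wall, lip, catch) clamped anywhere from 12 mm towards -x to 12 mm towards +x of its middle setting; the setting is not told: feel for it. It does not move.
- frame_middle (a point): On the deck, mid-bay, of the frame's MIDDLE setting, at tray x 0, y 0, z 12 mm (fixed to the tray, not to the frame; the real frame is up to 12 mm off along x). In mm from here: end wall's inner face at x -71. Lip over x -71 to -61, underside z 32, top z 38. Cheek walls beside the nose: x -71 to -55, inner faces y +-32.5, 8 thick, top z 38. Rails 3 high at y +-47 to 51.
- catch_middle (a point): Lower front edge of the sprung-out catch at the frame's MIDDLE setting: tray x 66, y 0, z 42 mm (fixed to the tray; the real one is up to 12 mm off along x). The catch is 24 mm wide; its face is upright to z 45, then slopes back to x 77, z 55 (top). Tail stop below: x 73.5, y +-21, top z 22. Housing x 80 to 108, y +-21, top z 48 mm.
- recess (a point): Centre of the floor of the recess in the tray's deck: 84 (x) x 54 (y) mm, 5.5 mm deep; at tray x 11, y 0, z 6.5 mm; axes as the tray's.
- catch (a joint): Slide of the orange spring catch, in m: 0 = sprung out over the bay (rest), grows as it is pushed back along +x, at most 0.012. Slick; its spring gives 4 N at 0, 5.5 N at 0.006. With the nose home at the end wall, the port end pressed down on its slope (6 to 15 N) drives it back; it snaps 3 mm or more over the flat router with 2 mm play. Router's weight alone is too little.
- plate_rib (a point): Yellow plastic wall plate, 80 (x) x 50 (y) x 5 mm, 60 g, with an upright grip rib 40 (x) x 10 (y) x 11 mm on the middle of its top. This point is the rib's centre, 10.5 mm above the plate's underside. z up; same either way round. Seated, long side along the tray's, it is at tray x 11, y 0, z 17 mm.
- router_center (a point): Centre (half-way up) of the black router, 140 (x) x 60 (y) x 28 mm, 170 to 310 g, plain upright sides. x points to the port end (antenna pivots), -x to the nose. Two antennas folded on top rise 5.5 mm, at y +-22, x -25 to 62 mm. Hollow beneath (18 high, 42 wide, 124 long) to go over the rib. Packed: 70 mm from the end wall (up to 4.5 more), tray y 0, z 26 mm, x along the tray's.
- router_nose (a point): Middle of the router's nose face, half-way up: 70 mm along -x from its centre. Axes as the router's.
- router: The router again: origin at the centre of its underside.
- plate: The wall plate again: origin at the centre of its underside.
- mug: Blue mug, 80 mm across, 90 mm high, a bystander; origin at the centre of its underside.
- adapter: Black power adapter, 70 x 45 x 32 mm with two pins, a bystander; origin at the centre of its underside.
- screwdriver: Screwdriver, 170 mm long, lying flat, a bystander; origin at its underside.
Not all that is in view belongs to the job. Several things look just like the plate: the one meant starts nearest to the robot's base.

How it is judged:
By the outcome, as a careful person would: the job done as asked, in the order asked, and still so for the second after the job is handed in, with the robot touching nothing.
It also fails if it takes over 72 s, if anything falls off the work surface, if the arm or the gripper's body presses on something with over 40 N, if the wrist force passes 120 N, or if a joint passes its speed limit or range.

ROBOT

A 6-joint arm with a two-finger parallel gripper is mounted at the origin on the work surface. World frame = base frame: x ahead of the robot, y to its left, z up, the work surface at z = 0. Lengths are in mm, angles in rad, forces in N, time in s.
With the tool pointing down it reaches from about 400 to 925 mm from the base axis. Payload 12.5 kg.
Tool frame: the origin (TCP) lies at the very end of the fingers, on their centre line; the grasp point (between the pads) lies 19 mm behind it; z points along the fingers, y is the direction in which the jaws open and shut (so a half turn about z gives the same grasp; the last joint's range is limited). The gripper opens to 95 mm and grips with 3 to 60 N. Pads are 20 mm wide; open, the fingers measure 119 mm over their backs; the gripper's body (75 mm by 180 mm) begins 59 mm behind the grasp point.
Start: joints at [-1.256, 0.491, 1.559, -0, 1.092, -0.106], TCP at [255.332, -570.488, 177.561] pointing down, gripper open.
Joint ranges: [-3.1, 3.1], [-0.84, 2.19], [0.05, 2.79], [-1.13, 4.28], [0.06, 2.93], [-2.69, 2.69]. Speed limits (rad/s): [2.22, 2.22, 2.79, 3.14, 3.14, 3.14].

INTERFACE

Orientations are given as [roll, pitch, yaw] about the fixed x, y, z axes, in that order (R = Rz(yaw) Ry(pitch) Rx(roll)).
In Python, from cell import env, read_camera, get_calibration gives the robot as it stands.
- The arm moves only by the tool arm_command, never from a script. Its argument "targets" is a list of rows, each a list of 3 entries, a list of its own where there are three numbers: the turn, a rotation vector about the tool's x, y, z in rad, then the shift along the tool's x, y, z in m, then the closure in counts, from 0 (fully open) to 255 (shut). In form: [[[rx, ry, rz], [tx, ty, tz], fingers], ...]. A call has 1 to 8 rows; each row is the pose to reach, as a shift and turn from the pose commanded when the call began, along the tool's axes at that moment; what a row does not reach only later rows make up. A row lasts 1/10 s, in which the tool goes at most 50 mm and 8.59 degrees, less where a joint would pass 70% of its speed; a pose out of reach is approached as far as the arm can. A call with a gripper value outside its range is refused whole. The fingers move at their own pace and stop on an object; the grip force is fixed at half the most. Time passes only in rows, so rows that repeat a pose let the fingers close. It gives the time, the measured TCP pose, the force and the opening at its end, in the units of the state.
- env.state(): the state, without advancing time (a new reading comes with each control period).
- read_camera(name): name is "scene" or "side" or "wrist"; returns (picture, depth): 480x640x3 uint8, blue, green, red; 480x640 float32, mm along the optical axis (not along the pixel's ray), 0 where there is no reading.
- get_calibration(name): a dict with "vfov" (degrees; the focal length in pixels is half the picture's height over the tangent of half this angle, whatever the lens; pixels are square), "cx", "cy" (the principal point, pixels), "world_from_camera" (4x4, takes a point from camera to world coordinates). Camera axes: x right, y down, z forward; pixel columns grow to the right and rows downward; lengths in mm; the calibration is good to about 2 mm. A picture is of the moment at which its call begins: read the wrist's pose just before it. get_calibration takes no time and is no camera call; for the wrist camera it gives the pose at the moment of the call.
- env.job_done(): hands the job in, once; it reports no verdict.
The state is a dict: "t": time; "joints": joint angles; "qvel": joint speeds; "tau": joint torques, N m; "eef_pos": TCP position; "tcp_rot": TCP orientation; "ft_force": force on the tool from outside, world axes, zero at the start; "moment": the same for the moment, N m; "opening": opening from 0.0 (shut) to 1.0 (fully open).
Only numpy, scipy, OpenCV 4.12 (cv2) and the standard library are available. Lean on these libraries where they do the work, as an engineer would, in place of code of your own. Each camera call takes 0.05 s, during which the arm holds its last target.

## Working session

There is one attempt and no reset: what is moved stays moved. The work goes in short steps, Python scripts to look and compute and a tool call to move; the robot and the scene stay as the last step left them, time stands still between calls to the robot, and variables do not carry over. Pictures are saved under pics/ and viewed, and the job is handed in when it is done.

Besides the shell and the picture viewer there is one more tool, called after "Request:" as a command line: name --argument value ..., lists and objects as JSON in quotes. arm_command: Moves the arm, as the interface text tells. Its arguments: {"type":"object","properties":{"targets":{"type":"array"}},"required":["targets"]}

```bash
ls; mkdir -p pics; python3 - <<'E'
from cell import env, read_camera, get_calibration
import cv2,numpy as np
print(env.state())
for n in ("scene","side","wrist"):
    c=get_calibration(n); p,d=read_camera(n)
    print(n,c['vfov'],c['cx'],c['cy'],np.round(c['world_from_camera'],3).tolist())
    cv2.imwrite(f'pics/{n}0.png',p); np.save(f'pics/{n}0.npy',d)
E
```

```text
pics
{'t': 0.0, 'joints': array([-1.25558058e+00,  4.91560661e-01,  1.55946126e+00,  2.53754589e-05,
        1.09169229e+00, -1.05586308e-01]), 'qvel': array([-0.00073068,  0.00023521, -0.00075449, -0.00156119, -0.00249701,
        0.0001414 ]), 'tau': array([ 1.18099433e-03, -6.12645435e+01, -2.58179533e+01,  6.93037058e-02,
        4.82398644e-02, -1.42106110e-04]), 'eef_pos': array([ 255.25292442, -570.18458213,  176.95702011]), 'tcp_rot': array([-3.14047971e+00, -1.40581279e-04,  4.20790263e-01]), 'ft_force': array([ 0.41369913, -0.61923415, -0.32047168]), 'moment': array([ 0.01068933,  0.00893497, -0.02928074]), 'opening': 0.9970348723042658}
scene 47.66944233411687 321.9820466701248 250.2309699080251 [[-0.84, 0.358, -0.407, 969.943], [0.542, 0.564, -0.623, 646.098], [0.006, -0.744, -0.668, 838.74], [0.0, 0.0, 0.0, 1.0]]
side 45.19772052486673 314.4707689360277 233.8346269179333 [[-0.954, -0.205, 0.22, 261.584], [-0.3, 0.661, -0.688, 755.571], [-0.004, -0.722, -0.692, 892.442], [0.0, 0.0, 0.0, 1.0]]
wrist 60.575429659252805 321.11816070501544 242.49676009392186 [[0.408, -0.888, -0.215, 313.257], [-0.913, -0.397, -0.094, -543.069], [-0.002, 0.234, -0.972, 384.911], [0.0, 0.0, 0.0, 1.0]]
```

View pics/scene0.png

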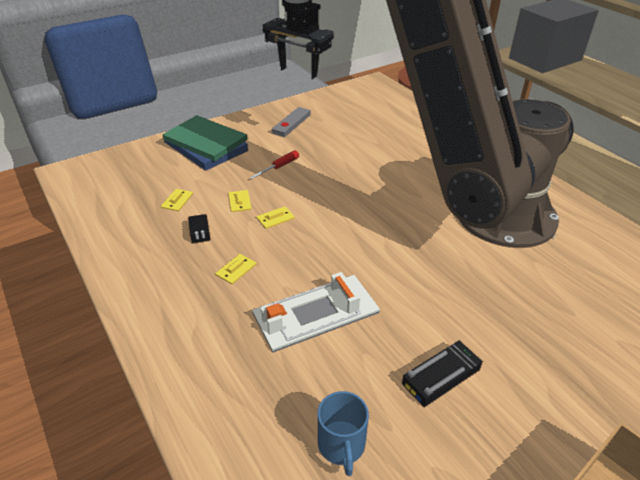

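View pics/side0.png

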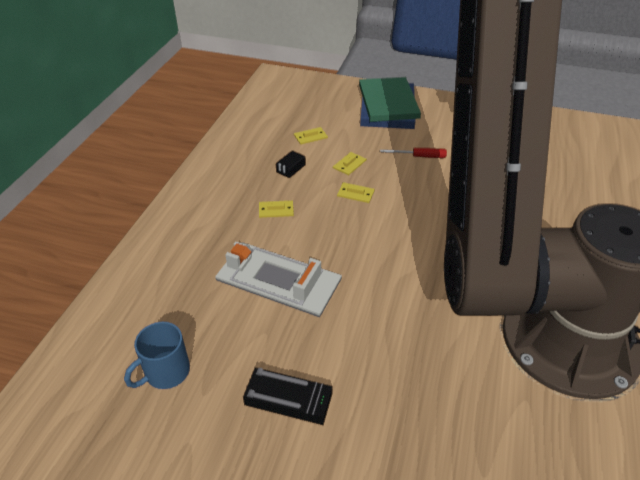

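View pics/wrist0.png

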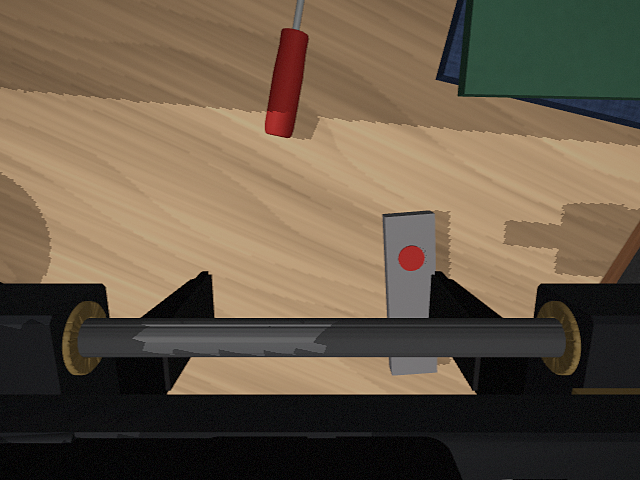

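```bash
cat > h.py <<'E'
from cell import env, read_camera, get_calibration
import cv2,numpy as np
def cloud(n,p=None,d=None,T=None):
    c=get_calibration(n)
    if p is None: p,d=read_camera(n)
    f=240/np.tan(np.radians(c['vfov']/2))
    v,u=np.mgrid[:480,:640]
    X=np.stack([(u-c['cx'])/f*d,(v-c['cy'])/f*d,d,np.ones_like(d)],-1)
    T=c['world_from_camera'] if T is None else T
    W=(X@np.array(T).T)[...,:3]; W[d==0]=np.nan
    return p,d,W
def rect(pts):
    (c,(w,h),a)=cv2.minAreaRect(pts.astype(np.float32).reshape(-1,1,2)[:,:,:])
    if w<h: w,h=h,w; a+=90
    return np.round(c,1),round(w,1),round(h,1),round((a+90)%180-90,2)
E
python3 - <<'E'
from h import *
for n in ("scene","side"):
    p=cv2.imread(f'pics/{n}0.png');d=np.load(f'pics/{n}0.npy')
    p,d,W=cloud(n,p,d)
    hsv=cv2.cvtColor(p,cv2.COLOR_BGR2HSV)
    print(n)
    def rep(name,m,ma=60):
        k,l,s,_=cv2.connectedComponentsWithStats(m.astype(np.uint8))
        for i in range(1,k):
            if s[i,4]<ma: continue
            q=W[l==i]; q=q[~np.isnan(q[:,0])]
            print(name,s[i,:2],s[i,4],rect(q[:,:2]),'z',np.round(np.percentile(q[:,2],[2,50,98]),1),'r',np.hypot(*q[:,:2].mean(0)).round())
    H,S,V=[hsv[...,i].astype(int) for i in range(3)]
    z=W[...,2]
    on=(W[...,0]>300)&(W[...,0]<1000)&(abs(W[...,1])<600)
    rep('yellow',(H>23)&(H<34)&(S>180)&(V>120)&on)
    rep('orange',(H>4)&(H<14)&(S>180)&(V>120)&on,30)
    rep('router',(W[...,1]>100)&(z>5)&(z<60)&on,300)
    rep('white',(S<40)&(V>150)&on&(z>2)&(z<80),200)
    rep('greyfloor',(S<40)&(V>80)&(V<150)&on&(z>2)&(z<12),200)
E
```

```text
scene
orange [336 277] 90 (array([511.5,  26.5]), 62.6, 9.3, 82.29) z [46.6 50.2 53. ] r 512.0
orange [267 304] 155 (array([659.7,   9.2]), 32.8, 25.2, -6.68) z [45.8 54.3 57.8] r 661.0
router [401 340] 2680 (array([464.1, 273.6]), 144.2, 62.4, 1.86) z [ 7.4 27.7 34.7] r 548.0
router [320 403] 856 (array([677.4, 263.4]), 70.4, 30.1, -37.74) z [ 5.2 30.  58.9] r 722.0
router [317 428] 565 (array([720.4, 307.9]), 85.8, 20.1, -85.75) z [ 7.1 34.7 59. ] r 785.0
router [579 436] 944 (array([379.3, 541. ]), 118.5, 52.0, -22.31) z [ 5.4 29.2 58.9] r 651.0
white [253 272] 3533 (array([571.2,  11.8]), 240.0, 129.4, -6.93) z [ 6.9 12.3 49.9] r 580.0
greyfloor [292 296] 711 (array([576. ,  16.4]), 82.1, 52.3, -7.14) z [ 3.   6.4 10.1] r 576.0
side
orange [232 245] 157 (array([658. ,  13.4]), 32.2, 24.0, -3.31) z [40.3 54.  58.3] r 657.0
orange [299 263] 63 (array([511.1,  28.6]), 57.1, 6.4, 84.1) z [47.8 50.8 53.7] r 512.0
router [140 333] 655 (array([708.6, 262.6]), 67.8, 27.4, 40.53) z [ 6.3 36.3 59.1] r 759.0
router [124 347] 996 (array([685.4, 308.9]), 114.9, 43.6, 50.3) z [ 6.  32.4 58.7] r 745.0
router [243 367] 3259 (array([464.2, 275.2]), 141.2, 63.4, 2.2) z [ 7.6 28.8 35.7] r 540.0
white [216 245] 2532 (array([575.5,  21.2]), 236.5, 113.6, -7.37) z [ 9.3 13.  17.1] r 565.0
greyfloor [253 261] 756 (array([578.6,  18.3]), 86.0, 55.6, -7.9) z [ 4.3  7.5 11.3] r 580.0
greyfloor [216 278] 285 (array([561. ,  67.7]), 255.8, 96.4, 17.21) z [ 2.5  6.5 11.3] r 560.0
```

```bash
python3 - <<'E'
from h import *
for n in ("scene","side"):
    p=cv2.imread(f'pics/{n}0.png');d=np.load(f'pics/{n}0.npy')
    p,d,W=cloud(n,p,d)
    hsv=cv2.cvtColor(p,cv2.COLOR_BGR2HSV)
    H,S,V=[hsv[...,i].astype(int) for i in range(3)]
    m=(H>24)&(H<35)&(S>170)&(V>60)
    k,l,s,_=cv2.connectedComponentsWithStats(m.astype(np.uint8))
    for i in range(1,k):
        if s[i,4]<100: continue
        q=W[l==i]; q=q[~np.isnan(q[:,0])]
        print(n,s[i],rect(q[:,:2]),np.round(np.percentile(q[:,2],[2,50,98]),1),'r',np.hypot(*q[:,:2].mean(0)).round())
    crop=p[180:400,200:500] if n=='scene' else p[130:430,210:400]
    cv2.imwrite(f'pics/{n}0c.png',cv2.resize(crop,None,fx=2.4 if n=='scene' else 2,fy=2.4 if n=='scene' else 2,interpolation=cv2.INTER_CUBIC))
E
```

```text
(no output)
```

View pics/scene0c.png

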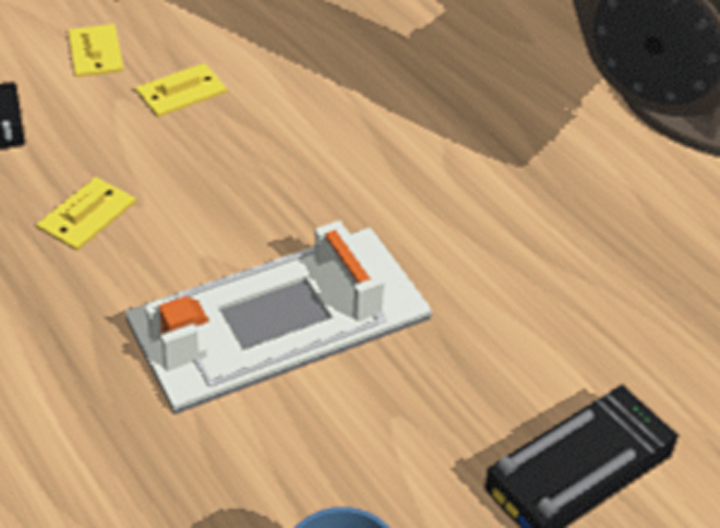

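View pics/side0c.png

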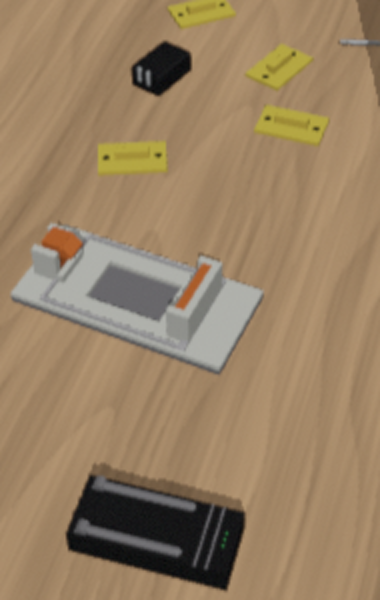

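```bash
python3 - <<'E'
from h import *
for n in ("scene","side"):
    p=cv2.imread(f'pics/{n}0.png');d=np.load(f'pics/{n}0.npy')
    p,d,W=cloud(n,p,d)
    hsv=cv2.cvtColor(p,cv2.COLOR_BGR2HSV)
    if n=='scene': print(hsv[268,232],hsv[218,270])
    H,S,V=[hsv[...,i].astype(int) for i in range(3)]
    m=(H>20)&(H<35)&(S>165)&(V>60)
    k,l,s,_=cv2.connectedComponentsWithStats(m.astype(np.uint8))
    for i in range(1,k):
        if s[i,4]<100: continue
        q=W[l==i]; q=q[~np.isnan(q[:,0])]
        print(n,s[i],rect(q[:,:2]),np.round(np.percentile(q[:,2],[2,50,98]),1),'r',np.hypot(*q[:,:2].mean(0)).round())
E
```

```text
[ 27 165 226] [ 24 171 200]
scene [161 190  32  20 263] (array([ 668.9, -493.7]), 85.3, 48.8, 40.31) [ 1.4  5.7 16.9] r 832.0
scene [230 191  21  20 245] (array([ 536.4, -406.4]), 83.9, 45.4, 70.97) [ 1.3  5.4 17.8] r 672.0
scene [257 207  37  21 290] (array([ 493.5, -295.7]), 78.9, 53.0, -0.57) [ 1.3  5.3 17.6] r 576.0
scene [216 255  40  28 397] (array([ 656.2, -183.6]), 81.3, 52.3, 23.67) [ 1.2  5.4 17.7] r 682.0
```

```bash
cat >> h.py <<'E'
from scipy.spatial.transform import Rotation as R
def rel(pos,rpy,s=None):
    s=s or env.state()
    R0=R.from_euler('xyz',s['tcp_rot']); R1=R.from_euler('xyz',rpy)
    t=R0.inv().apply(np.array(pos,float)-s['eef_pos'])/1000
    r=(R0.inv()*R1).as_rotvec()
    return np.round(r,3).tolist(),np.round(t,4).tolist()
def st():
    s=env.state(); print('t',round(s['t'],2),'pos',np.round(s['eef_pos'],1),'rpy',np.round(s['tcp_rot'],3),'F',np.round(s['ft_force'],1),'M',np.round(s['moment'],2),'op',round(s['opening'],3)); return s
E
python3 - <<'E'
from h import *
print(rel([410,-296,175],[np.pi,0,0]))
E
```

```text
([-0.001, 0.0, 0.421], [0.2533, -0.1871, 0.0023])
```

Request:
arm_command --targets '[[[0, 0, 0.421], [0.253, -0.187, 0.002], 0], [[0, 0, 0.421], [0.253, -0.187, 0.002], 0], [[0, 0, 0.421], [0.253, -0.187, 0.002], 0], [[0, 0, 0.421], [0.253, -0.187, 0.002], 0], [[0, 0, 0.421], [0.253, -0.187, 0.002], 0], [[0, 0, 0.421], [0.253, -0.187, 0.002], 0], [[0, 0, 0.421], [0.253, -0.187, 0.002], 0], [[0, 0, 0.421], [0.253, -0.187, 0.002], 0]]'

```text
t: 0.95
eef_pos: [410.6, -295.0, 175.7]
tcp_rot: [3.141, -0.0, 0.003]
ft_force: [0.0, -0.2, 0.5]
opening: 0.999
```

```bash
cat > w.py <<'E'
from h import *
import sys
st()
c=get_calibration('wrist')['world_from_camera']
p,d=read_camera('wrist')
st()
cv2.imwrite(f'pics/{sys.argv[1]}.png',p); np.savez(f'pics/{sys.argv[1]}.npz',p=p,d=d,T=c)
E
python3 w.py w1
```

```text
t 0.95 pos [ 410.6 -295.   175.7] rpy [ 3.141e+00 -0.000e+00  3.000e-03] F [ 0.  -0.2  0.5] M [-0.01  0.01 -0.04] op 0.999
t 1.0 pos [ 410.2 -296.4  175.6] rpy [ 3.141e+00 -0.000e+00  2.000e-03] F [ 0.2 -0.4 -0.4] M [ 0.01  0.02 -0.06] op 1.0
```

View pics/w1.png

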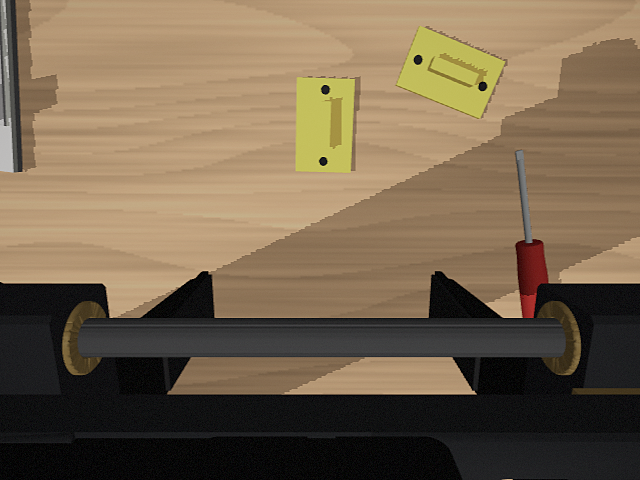

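```bash
python3 - <<'E'
from h import *
z=np.load('pics/w1.npz'); p,d,W=cloud('wrist',z['p'],z['d'],z['T'])
hsv=cv2.cvtColor(p,cv2.COLOR_BGR2HSV); H,S,V=[hsv[...,i].astype(int) for i in range(3)]
print(hsv[125,310])
m=(H>20)&(H<35)&(S>140)&(V>60)
k,l,s,_=cv2.connectedComponentsWithStats(m.astype(np.uint8))
for i in range(1,k):
    if s[i,4]<400: continue
    q=W[l==i]; print(s[i],rect(q[:,:2]),np.percentile(q[:,2],[2,50,98]))
    r=q[q[:,2]>12]; r2=r[r[:,2]<19]; print('rib',rect(r2[:,:2]),len(r2))
    t=q[(q[:,2]<8)]; print('top',rect(t[:,:2]), np.median(t[:,2]))
E
```

```text
[ 29 134 196]
[325  97  18  52 574] (array([ 491.9, -304.6]), 43.3, 14.8, -0.15) [nan nan nan]
rib (array([ 490.6, -301.4]), 37.2, 0.6, -0.96) 13
top (array([ 491.9, -304.6]), 43.3, 14.8, -0.15) 5.741402747630275
```

```bash
python3 - <<'E'
from h import *
z=np.load('pics/w1.npz'); p,d,W=cloud('wrist',z['p'],z['d'],z['T'])
hsv=cv2.cvtColor(p,cv2.COLOR_BGR2HSV); H,S,V=[hsv[...,i].astype(int) for i in range(3)]
m=(H>22)&(H<35)&(S>115)&(V>60)
k,l,s,_=cv2.connectedComponentsWithStats(m.astype(np.uint8))
for i in range(1,k):
    if s[i,4]<400: continue
    q=W[l==i]; q=q[~np.isnan(q[:,0])]; print(s[i],len(q),rect(q[:,:2]),np.percentile(q[:,2],[2,50,98]))
    r=q[q[:,2]>13]; print('rib',rect(r[:,:2]),len(r), np.median(r[:,2]))
    t=q[(q[:,2]<8)&(q[:,2]>3)]; print('top',rect(t[:,:2]), np.median(t[:,2]))
cv2.imwrite('pics/w1c.png',cv2.resize(p[60:190,270:380],None,fx=4.5,fy=4.5,interpolation=cv2.INTER_CUBIC))
E
```

```text
[ 396   26  110   93 5821] 5798 (array([ 533.8, -405.9]), 82.2, 52.0, 70.06) [ 3.49820982  5.78712407 17.38525788]
rib (array([ 533.5, -405. ]), 40.5, 10.7, 69.53) 672 16.572153573917177
top (array([ 533.5, -405.2]), 80.8, 50.8, 69.52) 5.653409397570556
[ 296   77   59   96 5245] 5229 (array([ 489.6, -296.6]), 81.5, 51.1, -1.48) [ 3.9144175   5.82893817 17.45393265]
rib (array([ 489.4, -296.7]), 40.0, 10.0, -1.61) 562 16.77169785293711
top (array([ 489.4, -296.6]), 80.1, 50.1, -1.56) 5.71797946814155
```

View pics/w1c.png

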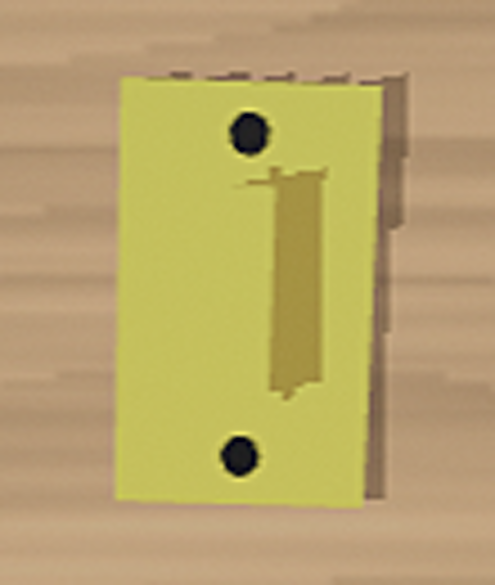

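```bash
python3 - <<'E'
from h import *
print(rel([489.4,-296.7,50],[np.pi,0,-.028]))
E
```

```text
([0.0, -0.0, 0.03], [0.0792, 0.0004, 0.1256])
```

Request:
arm_command --targets '[[[0, 0, 0.03], [0.0395, 0, 0.06], 80], [[0, 0, 0.03], [0.079, 0.0004, 0.09], 120], [[0, 0, 0.03], [0.079, 0.0004, 0.1256], 120], [[0, 0, 0.03], [0.079, 0.0004, 0.15], 120], [[0, 0, 0.03], [0.079, 0.0004, 0.16], 120], [[0, 0, 0.03], [0.079, 0.0004, 0.166], 120], [[0, 0, 0.03], [0.079, 0.0004, 0.1675], 120], [[0, 0, 0.03], [0.079, 0.0004, 0.1675], 120]]'

```text
t: 1.8
eef_pos: [489.1, -297.8, 9.2]
tcp_rot: [3.14, -0.001, -0.031]
ft_force: [0.5, -0.4, 0.1]
opening: 0.53
```

```bash
python3 w.py w2
```

```text
t 1.8 pos [ 489.1 -297.8    9.2] rpy [ 3.14e+00 -1.00e-03 -3.10e-02] F [ 0.5 -0.4  0.1] M [-0.02  0.1   0.04] op 0.53
t 1.85 pos [ 489.2 -297.6    9.4] rpy [ 3.14e+00 -2.00e-03 -3.10e-02] F [ 0.9 -0.2  0.2] M [0.03 0.05 0.05] op 0.532
```

View pics/w2.png

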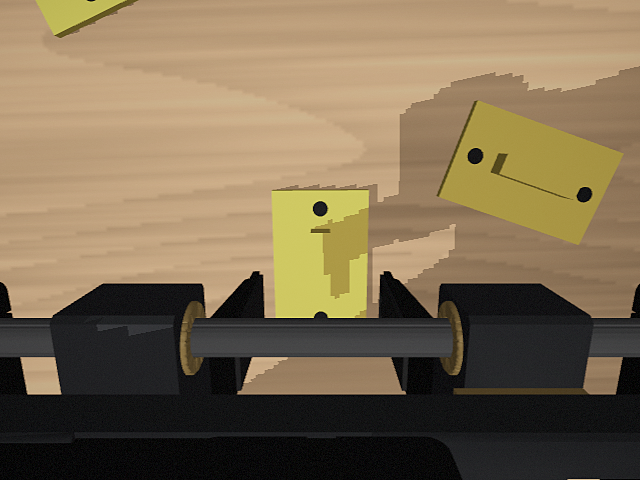

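Request:
arm_command --targets '[[[0, 0, 0], [0, -0.0005, 0.0015], 200], [[0, 0, 0], [0, -0.0005, 0.0015], 255], [[0, 0, 0], [0, -0.0005, 0.0015], 255], [[0, 0, 0], [0, -0.0005, 0.0015], 255], [[0, 0, 0], [0, -0.0005, 0.0015], 255], [[0, 0, 0], [0, -0.0005, 0.0015], 255]]'

```text
t: 2.45
eef_pos: [488.9, -296.3, 6.6]
tcp_rot: [3.142, -0.0, -0.03]
ft_force: [-0.5, 0.5, -0.2]
opening: 0.08
```

```bash
python3 -c "
from h import *
st()"
```

```text
t 2.45 pos [ 488.9 -296.3    6.6] rpy [ 3.142 -0.    -0.03 ] F [-0.5  0.5 -0.2] M [0.03 0.02 0.01] op 0.08
```

```bash
python3 - <<'E'
from h import *
print(rel([475,30,190],[np.pi,0,-.125]))
E
```

```text
([0.0, -0.0, 0.095], [-0.0237, -0.3258, -0.1835])
```

Request:
arm_command --targets '[[[0, 0, 0], [0, 0, -0.02], 255], [[0, 0, 0], [0, 0, -0.06], 255], [[0, 0, 0], [0, 0, -0.11], 255], [[0, 0, 0.03], [-0.004, -0.02, -0.155], 255], [[0, 0, 0.06], [-0.008, -0.06, -0.1835], 255], [[0, 0, 0.095], [-0.012, -0.11, -0.1835], 255], [[0, 0, 0.095], [-0.02, -0.155, -0.1835], 255], [[0, 0, 0.095], [-0.0237, -0.2, -0.1835], 255]]'

```text
t: 3.25
eef_pos: [470.4, -94.1, 190.4]
tcp_rot: [3.141, -0.001, -0.126]
ft_force: [1.1, 1.0, 0.3]
opening: 0.002
```

Request:
arm_command --targets '[[[0, 0, 0], [0.01, -0.045, 0], 255], [[0, 0, 0], [0.012, -0.09, 0], 255], [[0, 0, 0], [0.0119, -0.115, 0], 255], [[0, 0, 0], [0.0119, -0.1252, 0], 255], [[0, 0, 0], [0.0119, -0.1252, 0], 255], [[0, 0, 0], [0.0119, -0.1252, 0], 255]]'

```text
t: 3.85
eef_pos: [498.6, 26.2, 190.0]
tcp_rot: [3.141, 0.0, -0.125]
ft_force: [0.2, -0.7, -0.1]
opening: 0.002
```

```bash
python3 w.py w3
```

```text
t 3.85 pos [498.6  26.2 190. ] rpy [ 3.141  0.    -0.125] F [ 0.2 -0.7 -0.1] M [ 0.04  0.05 -0.02] op 0.002
t 3.9 pos [498.6  25.9 190. ] rpy [ 3.141  0.    -0.126] F [0.2 0.2 1.2] M [ 0.03  0.02 -0.04] op 0.007
```

View pics/w3.png

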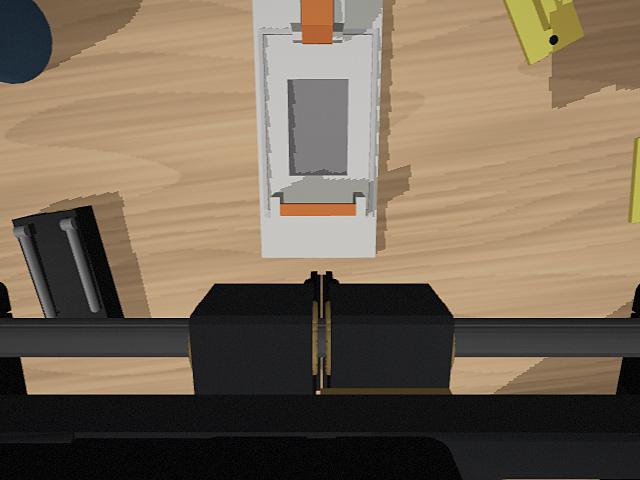

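```bash
python3 - <<'E'
from h import *
p,d=read_camera('side'); st()
p2,d2,W=cloud('side',p,d)
cv2.imwrite('pics/s2.png',cv2.resize(p[140:240,290:450],None,fx=5,fy=5,interpolation=cv2.INTER_CUBIC))
p,d,W=cloud('scene')
cv2.imwrite('pics/s3.png',cv2.resize(p[180:240,220:310],None,fx=8,fy=8,interpolation=cv2.INTER_CUBIC))
hsv=cv2.cvtColor(p,cv2.COLOR_BGR2HSV); H,S,V=[hsv[...,i].astype(int) for i in range(3)]
m=(H>20)&(H<35)&(S>150)&(V>60)
k,l,s,_=cv2.connectedComponentsWithStats(m.astype(np.uint8))
for i in range(1,k):
    if s[i,4]<100: continue
    q=W[l==i]; q=q[~np.isnan(q[:,0])]
    print(s[i],rect(q[:,:2]),np.round(np.percentile(q[:,2],[2,50,98]),1))
E
```

```text
t 3.95 pos [498.6  25.8 190. ] rpy [ 3.141  0.    -0.127] F [ 0.4 -0.2 -0.3] M [0.04 0.01 0.  ] op 0.004
[161 189  32  22 382] (array([ 667.4, -496.4]), 90.7, 52.2, 40.05) [ 1.   5.2 16.9]
[229 191  22  21 373] (array([ 536.1, -405.7]), 88.5, 49.4, 69.16) [ 1.   5.1 17.4]
[257 207  37  21 432] (array([ 490.5, -297. ]), 85.6, 56.0, -1.2) [ 0.8  5.1 17.2]
[215 254  41  30 593] (array([ 653. , -185.8]), 86.6, 52.0, 21.3) [ 1.2  5.2 17.6]
```

View pics/s2.png

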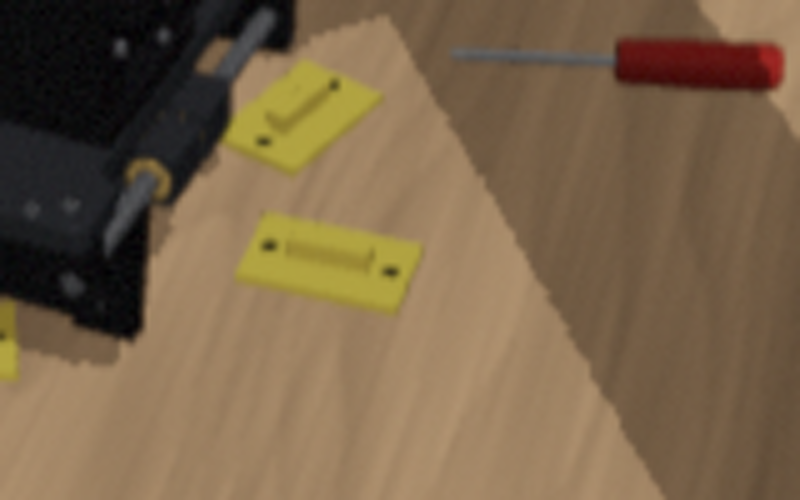

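View pics/s3.png

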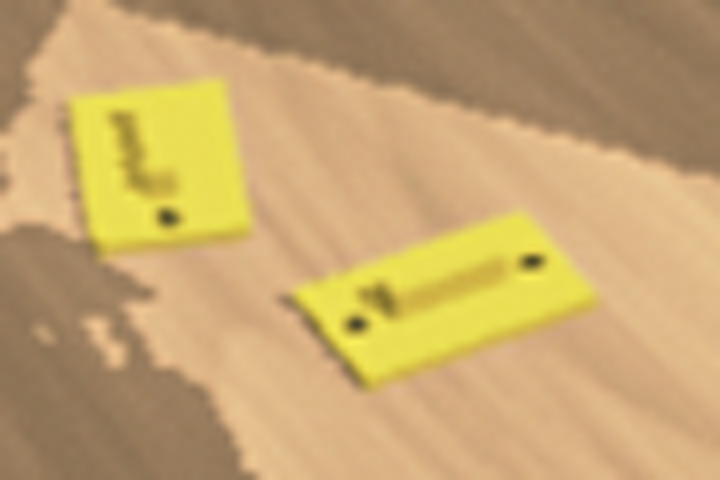

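```bash
python3 - <<'E'
from h import *
z=np.load('pics/w3.npz'); p,d,W=cloud('wrist',z['p'],z['d'],z['T'])
hsv=cv2.cvtColor(p,cv2.COLOR_BGR2HSV); H,S,V=[hsv[...,i].astype(int) for i in range(3)]
roi=np.zeros_like(H,bool); roi[0:262,245:390]=1
def show(n,m):
    m=m&roi; k,l,s,_=cv2.connectedComponentsWithStats(m.astype(np.uint8))
    for i in range(1,k):
        if s[i,4]<200: continue
        q=W[l==i]; q=q[~np.isnan(q[:,0])]; print(n,s[i],rect(q[:,:2]),np.round(np.percentile(q[:,2],[2,50,98]),1))
show('grey',(S<40)&(V>90)&(V<160)&(W[...,2]<9.5)&(W[...,2]>4))
show('orange',(H<15)&(S>150))
show('deck',(S<60)&(W[...,2]<14.5)&(W[...,2]>10.5))
show('high',(W[...,2]>40))
show('all',(W[...,2]>8))
cv2.imwrite('pics/w3c.png',cv2.resize(p[0:265,240:400],None,fx=2.2,fy=2.2,interpolation=cv2.INTER_CUBIC))
cv2.imwrite('pics/w3h.png',cv2.resize(cv2.applyColorMap((np.clip(np.nan_to_num(W[0:265,240:400,2]),0,60)*4).astype(np.uint8),cv2.COLORMAP_JET),None,fx=2.2,fy=2.2,interpolation=cv2.INTER_NEAREST))
E
```

```text
grey [ 289   79   59   95 5166] (array([576.1,  19.6]), 82.8, 52.6, -6.61) [5.6 7.2 8.9]
orange [ 301    0   32   44 1373] (array([655.4,  10.9]), 34.5, 24.7, -7.75) [43.8 54.9 57.2]
orange [280 203  76  13 889] (array([507.7,  28.9]), 64.1, 10.2, 82.64) [49.  50.7 52.2]
deck [ 253    0  130  258 7470] (array([567.1,  21.2]), 226.1, 110.3, -7.12) [11.1 12.7 14.2]
deck [  262    33   112   176 11152] (array([578.,  20.]), 151.2, 96.3, -7.2) [11.1 12.7 14.2]
high [290   0  11  26 279] (array([662.2,  26.4]), 16.2, 7.9, -7.51) [41.1 48.6 50.3]
high [ 302    0   43   44 1640] (array([652.7,   5.8]), 32.7, 30.4, 82.18) [45.2 54.3 57. ]
high [ 270  195   96   30 2222] (array([506.7,  28.6]), 80.9, 24.0, 82.94) [45.9 50.7 52.2]
all [  253     0   130   258 25781] (array([567.1,  21.1]), 226.2, 110.3, -7.11) [11.  13.1 55.4]
```

View pics/w3c.png

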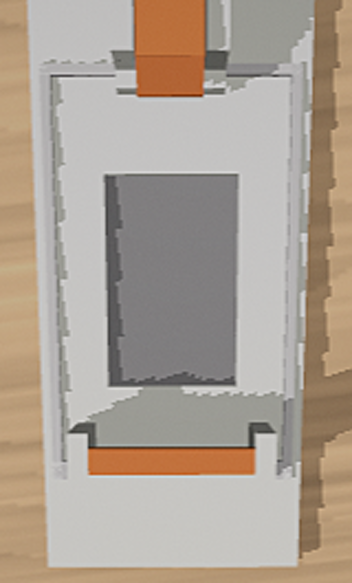

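View pics/w3h.png

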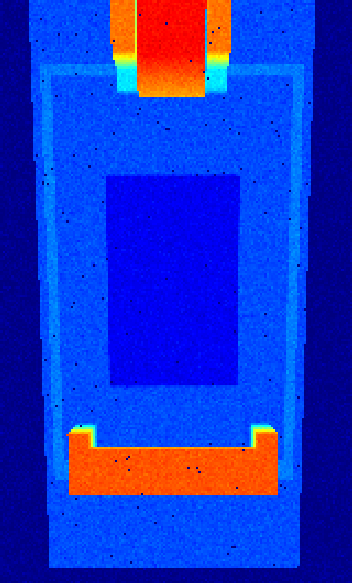

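```bash
python3 - <<'E'
from h import *
print(rel([489.4,-296.7,60],[np.pi,0,-.028]))
E
```

```text
([0.0, 0.0, -0.099], [0.0316, 0.3211, 0.1301])
```

Request:
arm_command --targets '[[[0, 0, -0.05], [0.01, 0.045, 0], 130], [[0, 0, -0.099], [0.015, 0.095, 0], 130], [[0, 0, -0.099], [0.02, 0.144, 0.02], 130], [[0, 0, -0.099], [0.025, 0.192, 0.04], 130], [[0, 0, -0.099], [0.03, 0.24, 0.05], 130], [[0, 0, -0.099], [0.0316, 0.285, 0.07], 130], [[0, 0, -0.099], [0.0316, 0.3211, 0.1], 130], [[0, 0, -0.099], [0.0316, 0.3211, 0.13], 130]]'

```text
t: 4.8
eef_pos: [488.9, -300.9, 59.0]
tcp_rot: [3.14, -0.002, -0.032]
ft_force: [0.1, 0.7, -0.3]
opening: 0.487
```

Request:
arm_command --targets '[[[0, 0, 0], [0, 0, 0.03], 130], [[0, 0, 0], [0, 0, 0.044], 130], [[0, 0, 0], [0, 0, 0.05], 130], [[0, 0, 0], [0, 0, 0.0535], 130], [[0, 0, 0], [0, 0, 0.0535], 130], [[0, 0, 0], [0, 0, 0.0535], 130]]'

```text
t: 5.4
eef_pos: [490.5, -295.8, 7.6]
tcp_rot: [3.141, -0.001, -0.026]
ft_force: [0.4, -0.3, -0.2]
opening: 0.489
```

```bash
python3 -c "
from h import *
s=st();print(rel([489.4,-296.7,5.8],[np.pi,0,-.028]))"
```

```text
t 5.4 pos [ 490.5 -295.8    7.6] rpy [ 3.141e+00 -1.000e-03 -2.600e-02] F [ 0.4 -0.3 -0.2] M [ 0.    0.03 -0.02] op 0.489
([0.001, -0.001, 0.002], [-0.001, 0.001, 0.0018])
```

Request:
arm_command --targets '[[[0, 0, 0], [-0.001, 0.0005, 0.002], 130], [[0, 0, 0], [-0.001, 0.0005, 0.002], 200], [[0, 0, 0], [-0.001, 0.0005, 0.002], 255], [[0, 0, 0], [-0.001, 0.0005, 0.002], 255], [[0, 0, 0], [-0.001, 0.0005, 0.002], 255], [[0, 0, 0], [-0.001, 0.0005, 0.002], 255], [[0, 0, 0], [-0.001, 0.0005, 0.002], 255], [[0, 0, 0], [-0.001, 0.0005, 0.002], 255]]'

```text
t: 6.2
eef_pos: [488.9, -296.0, 4.6]
tcp_rot: [3.142, -0.0, -0.026]
ft_force: [0.2, -0.1, -0.5]
opening: 0.011
```

Request:
arm_command --targets '[[[0, 0, 0], [0, 0, 0], 255], [[0, 0, 0], [0, 0, 0], 255], [[0, 0, 0], [0, 0, 0], 255]]'

```text
t: 6.5
eef_pos: [488.9, -296.0, 4.5]
tcp_rot: [3.142, -0.0, -0.026]
ft_force: [1.0, -0.0, -0.7]
opening: 0.011
```

```bash
python3 w.py w4; python3 - <<'E'
from h import *
for n,a in (('side',(170,230,310,420)),('scene',(150,250,200,330))):
    p,d=read_camera(n); cv2.imwrite(f'pics/{n}4.png',cv2.resize(p[a[0]-60:a[1]+40,a[2]-30:a[3]+30],None,fx=4,fy=4,interpolation=cv2.INTER_CUBIC))
E
```

```text
t 6.5 pos [ 488.9 -296.     4.5] rpy [ 3.142 -0.    -0.026] F [ 1.  -0.  -0.7] M [ 0.04  0.   -0.01] op 0.011
t 6.55 pos [ 488.9 -296.     4.5] rpy [ 3.142 -0.    -0.026] F [-0.3  0.1  0.8] M [0.05 0.05 0.01] op 0.008
```

View pics/w4.png

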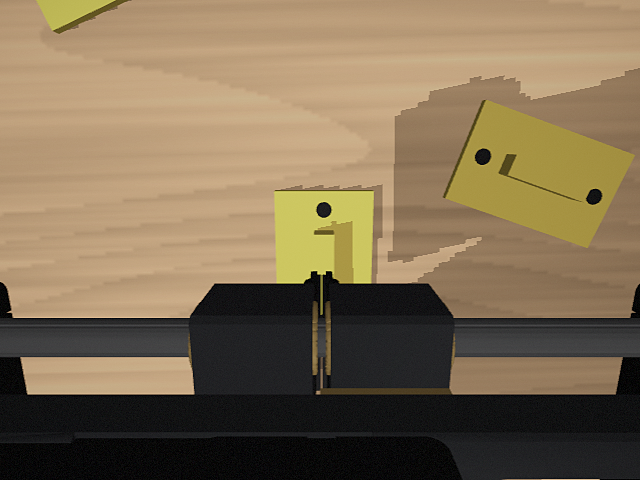

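View pics/side4.png

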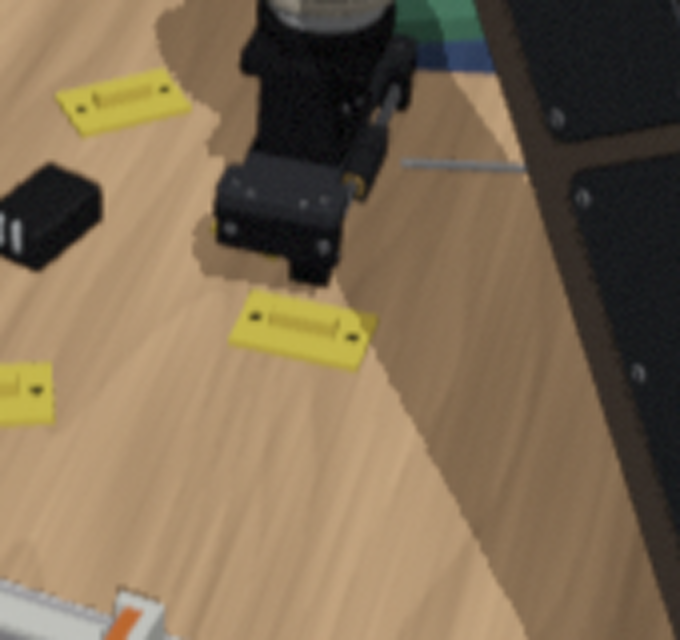

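View pics/scene4.png

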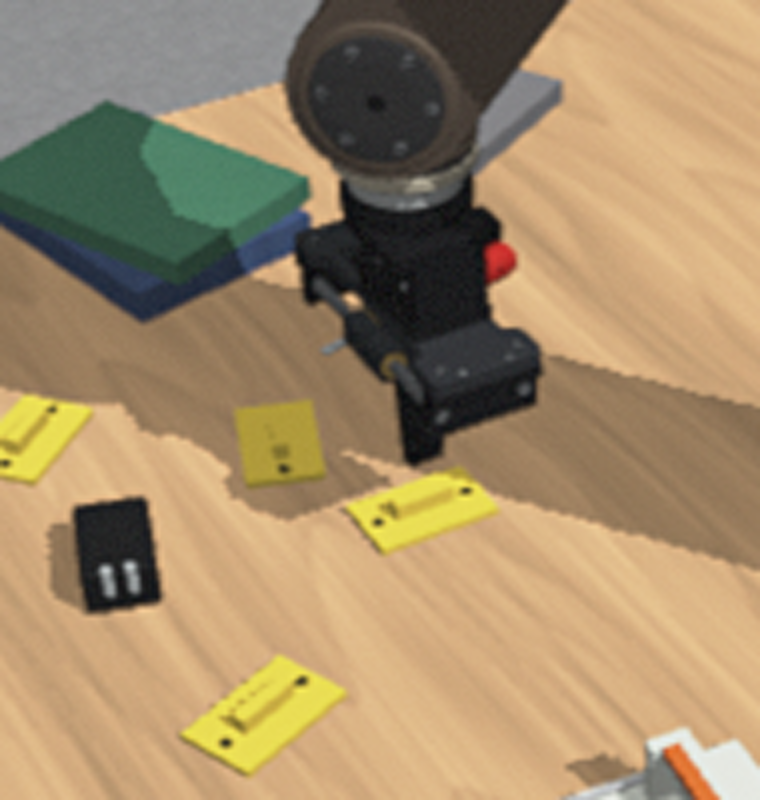

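```bash
python3 - <<'E'
from h import *
z=np.load('pics/w4.npz'); p,d,W=cloud('wrist',z['p'],z['d'],z['T'])
for v in range(264,310,5): print(v,[np.round(W[v,u],0).tolist() for u in (312,321,330)])
print(np.round(W[200,300],1),np.round(W[240,330],1),W[100,300])
for n in('scene','side'):
    p,d,W=cloud(n)
    m=(W[...,2]<80)&(W[...,2]>22)&(abs(W[...,0]-489)<90)&(abs(W[...,1]+296)<90)
    q=W[m]; 
    for a in range(20,80,6):
        r=q[(q[:,2]>=a)&(q[:,2]<a+6)]
        if len(r): print(n,a,len(r),np.round(r.min(0)),np.round(r.max(0)))
E
```

```text
264 [[491.0, -291.0, 7.0], [494.0, -295.0, 17.0], [494.0, -300.0, 16.0]]
269 [[488.0, -290.0, 5.0], [492.0, -295.0, 17.0], [491.0, -300.0, 16.0]]
274 [[499.0, -292.0, 46.0], [nan, nan, nan], [499.0, -299.0, 47.0]]
279 [[499.0, -292.0, 54.0], [496.0, -295.0, 44.0], [499.0, -299.0, 53.0]]
284 [[522.0, -294.0, 126.0], [493.0, -295.0, 44.0], [522.0, -298.0, 125.0]]
289 [[522.0, -294.0, 129.0], [491.0, -295.0, 44.0], [522.0, -298.0, 130.0]]
294 [[522.0, -294.0, 132.0], [489.0, -295.0, 46.0], [522.0, -298.0, 132.0]]
299 [[522.0, -294.0, 135.0], [487.0, -295.0, 46.0], [522.0, -298.0, 135.0]]
304 [[522.0, -294.0, 137.0], [485.0, -295.0, 46.0], [521.0, -298.0, 134.0]]
309 [[522.0, -295.0, 140.0], [483.0, -295.0, 46.0], [521.0, -298.0, 136.0]]
[ 525.2 -285.6    7. ] [ 506.7 -300.1   17.8] [ 5.73442343e+02 -2.87177740e+02  4.55440764e-01]
scene 38 8 [ 478. -303.   41.] [ 502. -292.   44.]
scene 44 19 [ 480. -305.   44.] [ 502. -290.   50.]
scene 50 19 [ 479. -301.   50.] [ 504. -289.   56.]
scene 56 16 [ 486. -305.   58.] [ 503. -286.   61.]
scene 62 15 [ 493. -306.   63.] [ 503. -285.   68.]
scene 68 11 [ 496. -304.   69.] [ 503. -285.   74.]
scene 74 12 [ 495. -303.   74.] [ 503. -285.   80.]
side 38 4 [ 480. -300.   41.] [ 497. -293.   43.]
side 44 22 [ 479. -297.   44.] [ 503. -286.   50.]
side 50 14 [ 479. -297.   50.] [ 500. -287.   56.]
side 56 16 [ 480. -291.   56.] [ 502. -285.   62.]
side 62 2 [ 482. -287.   62.] [ 489. -284.   63.]
```

```bash
python3 - <<'E'
from h import *
for n,zt in(('w1',175.6),('w2',9.3),('w4',4.5),('w3',190)):
    z=np.load(f'pics/{n}.npz'); p,d,W=cloud('wrist',z['p'],z['d'],z['T'])
    m=np.zeros((480,640),bool); m[262:315,150:500]=1; 
    m&=(W[...,2]>zt+20)&(W[...,2]<zt+75)
    q=W[m]; print(n,len(q),np.percentile(q[:,2]-zt,[1,5,20,50,90]).round(1), q.min(0).round(),q.max(0).round())
    l=q[np.argsort(q[:,2])[:15]]; print(l.mean(0).round(1))
E
```

```text
w1 2803 [38.1 39.8 45.9 57.1 71.6] [ 401. -351.  213.] [ 421. -238.  251.]
[ 413.4 -304.   213. ]
w2 2067 [38.2 40.2 47.1 58.8 72.2] [ 479. -332.   46.] [ 500. -263.   84.]
[ 493.9 -284.7   46.6]
w4 646 [37.9 39.2 41.9 51.3 68.2] [ 481. -303.   42.] [ 499. -289.   79.]
[ 498.3 -296.4   42.5]
w3 649 [37.8 39.  42.  51.5 68.2] [490.  18. 227.] [510.  33. 265.]
[507.5  25.8 227.6]
```

```bash
cat >> h.py <<'E'
# true finger tips lie 38 mm behind the reported TCP (seen by all 3 cameras)
OFF=38.
def tip(s): return s['eef_pos']-OFF*R.from_euler('xyz',s['tcp_rot']).as_matrix()[:,2]
def relt(pos,rpy,s=None):
    "pos = wanted true tip position"
    s=s or env.state()
    return rel(np.array(pos,float)+OFF*R.from_euler('xyz',rpy).as_matrix()[:,2],rpy,s)
E
python3 -c "
from h import *
print(relt([489.4,-296.7,9],[np.pi,0,-.028]))"
```

```text
([0.0, -0.0, 0.002], [0.0005, 0.0007, 0.0335])
```

Request:
arm_command --targets '[[[0, 0, 0], [0, 0, 0], 130], [[0, 0, 0], [0, 0, 0], 130], [[0, 0, 0], [0, 0, 0], 130], [[0, 0, 0], [0, 0.0005, 0], 130], [[0, 0, 0], [0, 0.0005, 0.015], 130], [[0, 0, 0], [0, 0.0005, 0.025], 130], [[0, 0, 0], [0, 0.0005, 0.032], 130], [[0, 0, 0], [0, 0.0005, 0.032], 130]]'

```text
t: 7.55
eef_pos: [488.5, -296.2, -28.5]
tcp_rot: [-3.141, 0.001, -0.026]
ft_force: [1.1, -0.4, -0.0]
opening: 0.489
```

```bash
python3 w.py w5
```

```text
t 7.55 pos [ 488.5 -296.2  -28.5] rpy [-3.141e+00  1.000e-03 -2.600e-02] F [ 1.1 -0.4 -0. ] M [0.03 0.01 0.04] op 0.489
t 7.6 pos [ 488.7 -296.4  -27.9] rpy [-3.141e+00  1.000e-03 -2.600e-02] F [-0.  -0.5  0. ] M [0.01 0.03 0.03] op 0.487
```

View pics/w5.png

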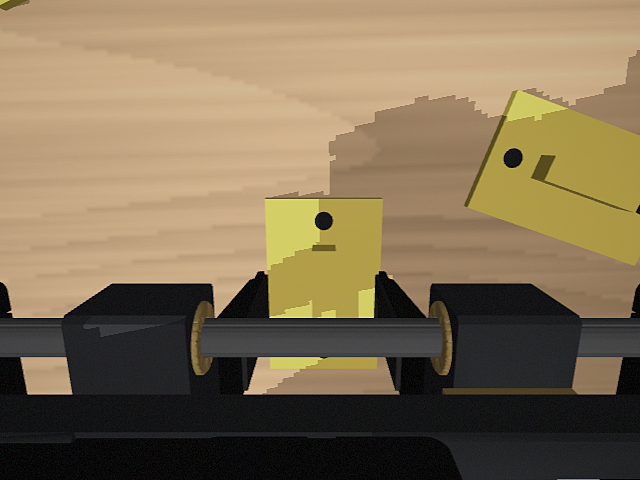

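Request:
arm_command --targets '[[[0, 0, 0], [0.0005, 0, 0.0025], 160], [[0, 0, 0], [0.0005, 0, 0.0025], 230], [[0, 0, 0], [0.0005, 0, 0.0025], 255], [[0, 0, 0], [0.0005, 0, 0.0025], 255], [[0, 0, 0], [0.0005, 0, 0.0025], 255], [[0, 0, 0], [0.0005, 0, 0.0025], 255], [[0, 0, 0], [0.0005, 0, 0.0025], 255], [[0, 0, 0], [0.0005, 0, 0.0025], 255]]'

```text
t: 8.4
eef_pos: [489.5, -296.6, -29.8]
tcp_rot: [3.141, -0.0, -0.026]
ft_force: [-0.9, -0.6, 2.3]
opening: 0.103
```

Request:
arm_command --targets '[[[0, 0, 0], [0, 0, -0.005], 255], [[0, 0, 0], [0, 0, -0.02], 255], [[0, 0, 0], [0, 0, -0.05], 255], [[0, 0, 0], [0, 0, -0.09], 255], [[0, 0, 0], [0, 0, -0.13], 255], [[0, 0, 0], [0, 0, -0.15], 255]]'

```text
t: 9.0
eef_pos: [490.1, -297.0, 123.6]
tcp_rot: [3.139, -0.003, -0.026]
ft_force: [0.5, -0.6, -1.3]
opening: 0.102
```

```bash
python3 -c "
from h import *
st(); print(rel([525,26.3,120],[np.pi,0,-.1243]))"
```

```text
t 9.0 pos [ 490.1 -297.   123.6] rpy [ 3.139e+00 -3.000e-03 -2.600e-02] F [ 0.5 -0.6 -1.3] M [0.   0.02 0.01] op 0.102
([0.002, -0.003, 0.098], [0.0265, -0.3241, 0.0029])
```

```bash
python3 -c "
from h import *
st(); print(rel([576.3,19.9,80],[np.pi,0,-.1243]))"
```

```text
t 9.0 pos [ 490.1 -297.   123.6] rpy [ 3.139e+00 -3.000e-03 -2.600e-02] F [ 0.5 -0.6 -1.3] M [0.   0.02 0.01] op 0.102
([0.002, -0.003, 0.098], [0.0778, -0.3191, 0.0431])
```

Request:
arm_command --targets '[[[0, 0, 0.03], [0.01, -0.04, 0], 255], [[0, 0, 0.06], [0.02, -0.085, 0], 255], [[0, 0, 0.098], [0.032, -0.13, 0], 255], [[0, 0, 0.098], [0.044, -0.175, 0], 255], [[0, 0, 0.098], [0.055, -0.22, 0], 255], [[0, 0, 0.098], [0.067, -0.265, 0], 255], [[0, 0, 0.098], [0.075, -0.305, 0.015], 255], [[0, 0, 0.098], [0.0778, -0.3191, 0.03], 255]]'

```text
t: 9.8
eef_pos: [576.0, 23.7, 90.0]
tcp_rot: [-3.141, -0.001, -0.121]
ft_force: [-0.3, 0.2, -0.6]
opening: 0.102
```

Request:
arm_command --targets '[[[0, 0, 0], [0, 0, 0.02], 255], [[0, 0, 0], [0, 0, 0.04], 255], [[0, 0, 0], [0, 0, 0.055], 255], [[0, 0, 0], [0, 0, 0.055], 255], [[0, 0, 0], [0, 0, 0.055], 255]]'

```text
t: 10.3
eef_pos: [575.5, 20.0, 35.2]
tcp_rot: [3.141, 0.0, -0.125]
ft_force: [0.4, -0.1, -0.7]
opening: 0.103
```

```bash
python3 w.py w6; python3 -c "
from h import *
st(); print(rel([576.3,19.9,-12],[np.pi,0,-.1243]))
for n,a in (('side',(200,350,190,380)),('scene',(240,380,220,410))):
    p,d=read_camera(n); cv2.imwrite(f'pics/{n}6.png',cv2.resize(p[a[0]:a[1],a[2]:a[3]],None,fx=4,fy=4,interpolation=cv2.INTER_CUBIC))
"
```

```text
t 10.3 pos [575.5  20.   35.2] rpy [ 3.141  0.    -0.125] F [ 0.4 -0.1 -0.7] M [ 0.06 -0.01 -0.03] op 0.103
t 10.35 pos [575.8  20.1  35.6] rpy [ 3.142e+00 -1.000e-03 -1.250e-01] F [-0.6 -0.3 -0.8] M [0.   0.06 0.01] op 0.099
t 10.35 pos [575.8  20.1  35.6] rpy [ 3.142e+00 -1.000e-03 -1.250e-01] F [-0.6 -0.3 -0.8] M [0.   0.06 0.01] op 0.099
([0.0, -0.001, -0.0], [0.0005, 0.0001, 0.0476])
```

View pics/w6.png

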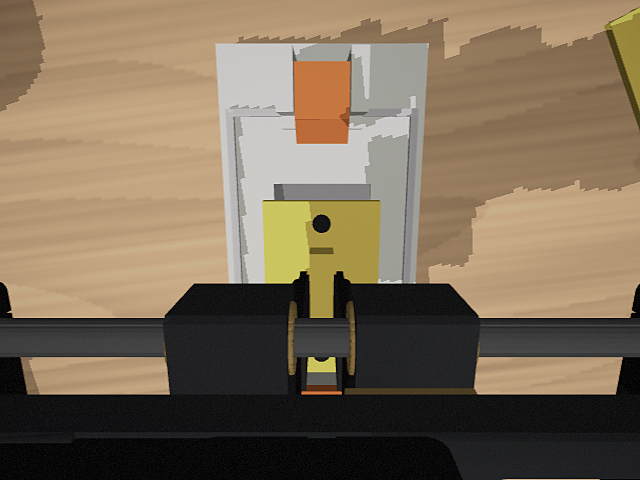

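View pics/side6.png

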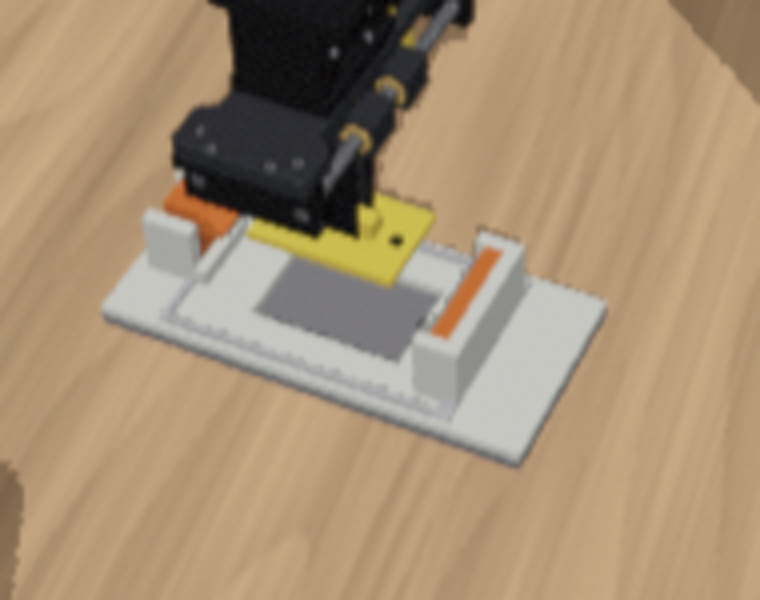

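View pics/scene6.png

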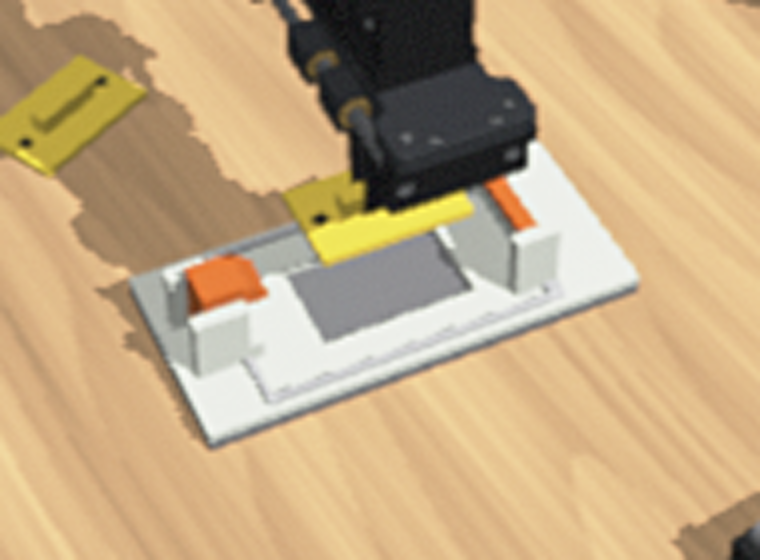

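```bash
python3 - <<'E'
from h import *
z=np.load('pics/w6.npz'); p,d,W=cloud('wrist',z['p'],z['d'],z['T'])
O=np.array([565.4,21.3]); a=-.1243
X=(W[...,0]-O[0])*np.cos(a)+(W[...,1]-O[1])*np.sin(a); Y=-(W[...,0]-O[0])*np.sin(a)+(W[...,1]-O[1])*np.cos(a); Z=W[...,2]
def lim(m): return [np.round(np.percentile(v[m],[.5,99.5]),1) for v in (X,Y)]+[np.median(Z[m]).round(1)]
hsv=cv2.cvtColor(p,cv2.COLOR_BGR2HSV); S=hsv[...,1];H=hsv[...,0]
roi=np.zeros((480,640),bool); roi[40:282,210:430]=1
print('plate',lim(roi&(S>100)&(H>20)&(Z>60)&(Z<76)))
print('floor',lim(roi&(S<50)&(Z>4)&(Z<9.3)&(abs(Y)<40)&(X>0)))
print('deck',lim(roi&(S<60)&(Z>10.8)&(Z<14)))
print('orange',lim(roi&(H<15)&(S>150)))
m=roi&(H<15)&(S>150)
for lo,hi in((40,55),(55,58),(58,64),(64,67),(67,70)): print(lo,lim(m&(Z>lo)&(Z<hi)))
print('rail x', lim(roi&(Z>14.3)&(Z<16)&(abs(Y)<53)))
E
```

```text
plate [array([14.7, 50.2]), array([-24.1,  25.1]), np.float64(70.6)]
floor [array([42.4, 51.2]), array([-26.9,  27. ]), np.float64(7.2)]
deck [array([ -4.1, 123.8]), array([-54.6,  54.8]), np.float64(12.7)]
orange [array([nan, nan]), array([nan, nan]), np.float64(nan)]
40 [array([ 74.3, 107.4]), array([-11.4,  13.1]), np.float64(52.4)]
55 [array([ 83.2, 107.7]), array([-11.6,  11.9]), np.float64(55.8)]
58 [array([104.5, 104.5]), array([-11.2, -11.2]), np.float64(58.0)]Traceback (most recent call last):
  File "<stdin>", line 13, in <module>
  File "<stdin>", line 5, in lim
    return _quantile_unchecked(
        a, q, axis, out, overwrite_input, method, keepdims, weights)
    return _ureduce(a,
                    func=_quantile_ureduce_func,
    ...<5 lines>...
                    overwrite_input=overwrite_input,
                    method=method)
    r = func(a, **kwargs)
    result = _quantile(arr,
                       quantiles=q,
    ...<2 lines>...
                       out=out,
                       weights=wgt)
    slices_having_nans = np.isnan(arr[-1, ...])
                                  ~~~^^^^^^^^^
IndexError: index -1 is out of bounds for axis 0 with size 0
```

Request:
arm_command --targets '[[[0, 0, 0], [0, 0, 0.02], 255], [[0, 0, 0], [0, 0, 0.038], 255], [[0, 0, 0], [0, 0, 0.048], 255], [[0, 0, 0], [0, 0, 0.052], 255], [[0, 0, 0], [0, 0, 0.055], 255], [[0, 0, 0], [0, 0, 0.057], 255], [[0, 0, 0], [0, 0, 0.057], 255]]'

```text
t: 11.15
eef_pos: [575.7, 20.4, -21.7]
tcp_rot: [3.142, -0.001, -0.124]
ft_force: [0.6, -0.5, -1.0]
opening: 0.104
```

Request:
arm_command --targets '[[[0, 0, 0], [0, 0, 0.001], 255], [[0, 0, 0], [0, 0, 0.0015], 255], [[0, 0, 0], [0, 0, 0.0015], 255]]'

```text
t: 11.45
eef_pos: [575.7, 20.4, -23.3]
tcp_rot: [3.142, -0.0, -0.124]
ft_force: [-0.1, -0.1, 0.2]
opening: 0.106
```

Request:
arm_command --targets '[[[0, 0, 0], [0, 0, 0], 180], [[0, 0, 0], [0, 0, 0], 130], [[0, 0, 0], [0, 0, 0], 130], [[0, 0, 0], [0, 0, 0], 130], [[0, 0, 0], [0, 0, -0.01], 130], [[0, 0, 0], [0, 0, -0.05], 130], [[0, 0, 0], [-0.03, 0, -0.1], 60], [[0, 0, 0], [-0.07, 0, -0.14], 0]]'

```text
t: 12.25
eef_pos: [516.2, 27.7, 108.0]
tcp_rot: [3.142, -0.002, -0.124]
ft_force: [0.0, -0.9, 1.0]
opening: 0.601
```

```bash
python3 -c "
from h import *
st(); print(rel([474,31,192],[np.pi,0,-.1243]))"
```

```text
t 12.25 pos [516.2  27.7 108. ] rpy [ 3.142e+00 -2.000e-03 -1.240e-01] F [ 0.  -0.9  1. ] M [ 0.03 -0.02  0.  ] op 0.601
([0.0, -0.002, -0.0], [-0.0422, 0.002, -0.0841])
```

Request:
arm_command --targets '[[[0, 0, 0], [-0.02, 0.001, -0.04], 0], [[0, 0, 0], [-0.042, 0.002, -0.084], 0], [[0, 0, 0], [-0.042, 0.002, -0.084], 0], [[0, 0, 0], [-0.042, 0.002, -0.084], 0], [[0, 0, 0], [-0.042, 0.002, -0.084], 0]]'

```text
t: 12.75
eef_pos: [474.0, 31.1, 189.2]
tcp_rot: [3.141, 0.001, -0.124]
ft_force: [0.1, -0.4, 0.7]
opening: 0.983
```

```bash
python3 w.py w7; cat > an.py <<'E'
from h import *
import sys
z=np.load(f'pics/{sys.argv[1]}.npz'); p,d,W=cloud('wrist',z['p'],z['d'],z['T'])
O=np.array([565.4,21.3]); a=-.1243
X=(W[...,0]-O[0])*np.cos(a)+(W[...,1]-O[1])*np.sin(a); Y=-(W[...,0]-O[0])*np.sin(a)+(W[...,1]-O[1])*np.cos(a); Z=W[...,2]
def lim(n,m):
    if m.sum()<5: print(n,'none'); return
    print(n,m.sum(),*[np.round(np.percentile(v[m],[1,99]),1) for v in (X,Y)],np.median(Z[m]).round(1))
hsv=cv2.cvtColor(p,cv2.COLOR_BGR2HSV); S=hsv[...,1];H=hsv[...,0]
ok=~np.isnan(X)&(abs(Y)<58)&(X>-125)&(X<130)
ok[300:]=0
lim('plate',ok&(S>100)&(H>20)&(Z>9)&(Z<14.)&(abs(Y)<40)&(X>-50)&(X<70))
lim('rib',ok&(S>100)&(H>20)&(Z>18)&(Z<25)&(abs(Y)<40)&(X>-50)&(X<70))
lim('lip',ok&(H<15)&(S>150)&(X<0)&(Z>48))
lim('frametop',ok&(X<0)&(Z>48))
lim('catch',ok&(H<15)&(S>150)&(X>30))
lim('catchfront',ok&(H<15)&(S>150)&(X>30)&(Z<54))
lim('catchtop',ok&(H<15)&(S>150)&(X>30)&(Z>54))
lim('stop',ok&(X>60)&(Z>30)&(Z<38)&(abs(Y)<25))
lim('deckall',ok&(Z>10.5)&(Z<14))
lim('floor',ok&(Z>4.5)&(Z<9.)&(abs(Y)<30)&(X>-50)&(X<70)&(S<60))
E
python3 an.py w7; python3 an.py w3
```

```text
t 12.75 pos [474.   31.1 189.2] rpy [ 3.141e+00  1.000e-03 -1.240e-01] F [ 0.1 -0.4  0.7] M [ 0.03 -0.02 -0.02] op 0.983
t 12.8 pos [474.   31.  188.8] rpy [ 3.141e+00  2.000e-03 -1.240e-01] F [-0.   0.2 -0.1] M [ 0.04  0.   -0.02] op 0.992
plate 4673 [-29.1  49.8] [-23.7  25.2] 12.2
rib 531 [-9.5 29.6] [-3.5  5.2] 23.2
lip 946 [-83.3 -53.2] [-51.2  47.9] 50.8
frametop 5942 [-90.9 -49.9] [-57.2  57.2] 241.3
catch 268 [73.4 78. ] [-11.   11.3] 47.5
catchfront 268 [73.4 78. ] [-11.   11.3] 47.5
catchtop none
stop none
deckall 21529 [-109.7   85.8] [-54.2  54.1] 12.6
floor 444 [-31.8  52.1] [-27.1  27. ] 7.1
plate none
rib none
lip 876 [-63.  -53.3] [-30.8  31.8] 50.7
frametop 6049 [-70.7 -33.3] [-38.7  38.5] 312.0
catch 1370 [ 73.7 101.4] [-11.3  13. ] 54.9
catchfront 520 [ 73.5 104. ] [-10.8  13. ] 49.6
catchtop 850 [ 82.1 101.2] [-11.3  11.4] 55.6
stop 75 [ 87.3 107.6] [-20.7  20.5] 34.9
deckall 17793 [-109.7  112.7] [-54.4  54.3] 12.7
floor 5551 [-31.3  51.4] [-26.6  26.6] 7.2
```

View pics/w7.png

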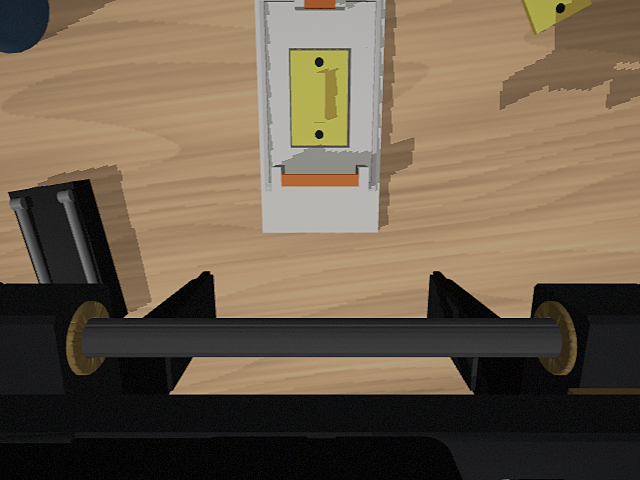

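```bash
python3 -c "
from h import *
st(); print(rel([380,272,200],[np.pi,0,.035]))"
```

```text
t 12.8 pos [474.   31.  188.8] rpy [ 3.141e+00  2.000e-03 -1.240e-01] F [-0.   0.2 -0.1] M [ 0.04  0.   -0.02] op 0.992
([0.0, 0.002, -0.159], [-0.1232, -0.2275, -0.011])
```

Request:
arm_command --targets '[[[0, 0, -0.03], [-0.02, -0.036, -0.011], 0], [[0, 0, -0.08], [-0.043, -0.08, -0.011], 0], [[0, 0, -0.12], [-0.066, -0.12, -0.011], 0], [[0, 0, -0.159], [-0.09, -0.164, -0.011], 0], [[0, 0, -0.159], [-0.11, -0.205, -0.011], 0], [[0, 0, -0.159], [-0.123, -0.2275, -0.011], 0], [[0, 0, -0.159], [-0.123, -0.2275, -0.011], 0], [[0, 0, -0.159], [-0.123, -0.2275, -0.011], 0]]'

```text
t: 13.6
eef_pos: [380.0, 272.2, 199.6]
tcp_rot: [3.14, 0.002, 0.036]
ft_force: [-0.6, -0.2, -1.1]
opening: 1.003
```

```bash
python3 w.py w8
```

```text
t 13.6 pos [380.  272.2 199.6] rpy [3.14e+00 2.00e-03 3.60e-02] F [-0.6 -0.2 -1.1] M [ 0.01  0.01 -0.06] op 1.003
t 13.65 pos [380.4 271.6 199.9] rpy [3.141e+00 2.000e-03 3.500e-02] F [-0.   0.4 -0.4] M [ 0.02  0.09 -0.05] op 0.998
```

View pics/w8.png

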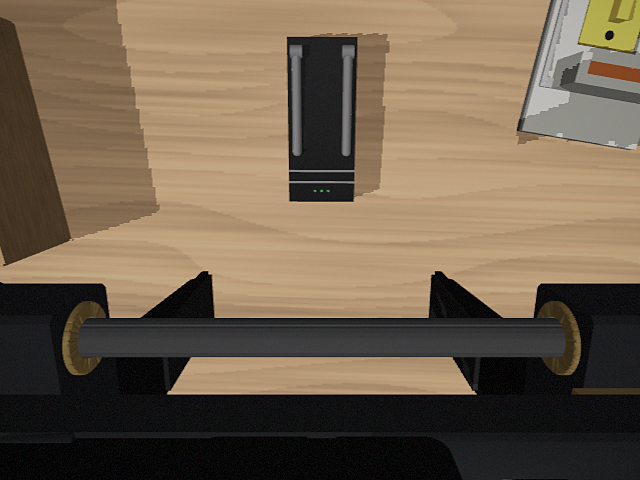

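```bash
python3 - <<'E'
from h import *
z=np.load('pics/w8.npz'); p,d,W=cloud('wrist',z['p'],z['d'],z['T'])
m=np.zeros((480,640),bool); m[25:215,270:380]=1
Z=W[...,2]
for lo,hi in((26,31.5),(20,40),(32,37)):
    q=W[m&(Z>lo)&(Z<hi)]; print(lo,len(q),rect(q[:,:2]),np.median(q[:,2]))
E
```

```text
26 9203 (array([461.2, 275.3]), 140.0, 60.2, 1.88) 28.730534120859602
20 11163 (array([461.2, 275.3]), 140.0, 60.2, 1.88) 28.962572512076292
32 1841 (array([478.5, 276.1]), 91.3, 53.9, 1.29) 33.835411278108666
```

```bash
python3 -c "
from h import *
st(); print(rel([461.2,275.3,40],[np.pi,0,.0328]))"
```

```text
t 13.65 pos [380.4 271.6 199.9] rpy [3.141e+00 2.000e-03 3.500e-02] F [-0.   0.4 -0.4] M [ 0.02  0.09 -0.05] op 0.998
([0.001, 0.002, 0.002], [0.0812, -0.001, 0.1597])
```

Request:
arm_command --targets '[[[0, 0, 0], [0.04, 0, 0.02], 0], [[0, 0, 0.002], [0.075, -0.001, 0.05], 0], [[0, 0, 0.002], [0.0812, -0.001, 0.1], 0], [[0, 0, 0.002], [0.0812, -0.001, 0.145], 0], [[0, 0, 0.002], [0.0812, -0.001, 0.18], 0], [[0, 0, 0.002], [0.0812, -0.001, 0.205], 0], [[0, 0, 0.002], [0.0812, -0.001, 0.22], 0], [[0, 0, 0.002], [0.0812, -0.001, 0.22], 0]]'

```text
t: 14.45
eef_pos: [460.9, 274.1, -21.4]
tcp_rot: [3.14, 0.004, 0.031]
ft_force: [-0.2, 0.4, 0.6]
opening: 0.999
```

```bash
python3 -c "
from h import *
st(); print(rel([461.2,275.3,-31],[np.pi,0,.0328]))"
```

```text
t 14.45 pos [460.9 274.1 -21.4] rpy [3.14  0.004 0.031] F [-0.2  0.4  0.6] M [0.05 0.03 0.01] op 0.999
([0.002, 0.004, -0.002], [0.0004, -0.0012, 0.0096])
```

Request:
arm_command --targets '[[[0, 0.002, 0], [0, -0.0005, 0.01], 0], [[0, 0.002, 0], [0, -0.0005, 0.01], 0], [[0, 0.002, 0], [0, -0.0005, 0.01], 120], [[0, 0.002, 0], [0, -0.0005, 0.01], 255], [[0, 0.002, 0], [0, -0.0005, 0.01], 255], [[0, 0.002, 0], [0, -0.0005, 0.01], 255], [[0, 0.002, 0], [0, -0.0005, 0.01], 255], [[0, 0.002, 0], [0, -0.0005, 0.01], 255]]'

```text
t: 15.25
eef_pos: [461.4, 276.4, -29.0]
tcp_rot: [3.142, -0.002, 0.033]
ft_force: [-0.6, -1.3, 2.4]
opening: 0.631
```

Request:
arm_command --targets '[[[0, 0, 0], [0, 0, 0], 255], [[0, 0, 0], [0, 0, 0], 255]]'

```text
t: 15.45
eef_pos: [461.4, 276.4, -29.0]
tcp_rot: [3.142, -0.002, 0.033]
ft_force: [-0.6, -1.3, 5.4]
opening: 0.633
```

```bash
python3 -c "
from h import *
st()"
```

```text
t 15.45 pos [461.4 276.4 -29. ] rpy [ 3.142e+00 -2.000e-03  3.300e-02] F [-0.6 -1.3  5.4] M [-0.17  0.16  0.03] op 0.633
```

```bash
cat >> h.py <<'E'
A=-.1243; O=np.array([564.5,21.4,0])
GZ=29.; GX=-.2   # router underside origin in tool frame: x GX, z -GZ
def rp(xn,zn,th,yaw=A,y=0,s=None):
    Rr=R.from_euler('xyz',[0,-th,yaw]); Rt=R.from_euler('xyz',[np.pi,-th,yaw])
    nose=O+R.from_euler('z',A).apply([xn,y,zn])
    org=nose+Rr.apply([70,0,0])
    tcp=org-Rt.apply([GX,0,-GZ])
    return rel(tcp,[np.pi,-th,yaw],s)
def rstate(s=None):
    s=s or env.state()
    Rt=R.from_euler('xyz',s['tcp_rot']); org=s['eef_pos']+Rt.apply([GX,0,-GZ])
    Rr=Rt*R.from_euler('x',np.pi); nose=org-Rr.apply([70,0,0])
    n=R.from_euler('z',-A).apply(nose-O); th=np.arcsin(Rr.as_matrix()[2,0])
    M=Rr.as_matrix(); yaw=np.arctan2(M[1,0],M[0,0]); F=R.from_euler('z',-A).apply(s['ft_force'])
    port=n+R.from_euler('z',-A).apply(Rr.apply([140,0,0]))
    print('t',round(s['t'],2),'nose',n.round(1),'th',round(th,3),'dyaw',round(yaw-A,3),'port',port.round(1),'Ftray',F.round(1),'op',round(s['opening'],3))
E
python3 -c "
from h import *
rstate(); print(rp(-24.6,75,.47)); print(rp(-24.6,110,.2))"
```

```text
t 15.45 nose [-2.033e+02  2.292e+02 -1.000e-01] th 0.002 dyaw 0.157 port [-6.500e+01  2.511e+02  2.000e-01] Ftray [-0.4 -1.4  5.4] op 0.633
([-0.037, 0.467, 0.154], [0.1454, 0.2662, -0.1096])
([-0.016, 0.197, 0.157], [0.1443, 0.266, -0.1242])
```

Request:
arm_command --targets '[[[0, 0, 0], [0, 0, -0.005], 255], [[0, 0, 0], [0, 0, -0.02], 255], [[0, 0, 0], [0, 0, -0.045], 255], [[0, 0, 0], [0, 0, -0.08], 255], [[0, 0, 0], [0, 0, -0.11], 255], [[0, 0, 0], [0, 0, -0.13], 255]]'

```text
t: 16.05
eef_pos: [461.3, 276.6, 102.9]
tcp_rot: [-3.141, -0.004, 0.033]
ft_force: [0.6, 0.6, -2.0]
opening: 0.632
```

```bash
python3 -c "
from h import *
st();rstate(); print(rp(-24.6,90,.47)); print(rp(-24.6,110,.2))"
```

```text
t 16.05 pos [461.3 276.6 102.9] rpy [-3.141 -0.004  0.033] F [ 0.6  0.6 -2. ] M [0.06 0.02 0.08] op 0.632
t 16.05 nose [-203.4  229.4  131.6] th 0.004 dyaw 0.157 port [-65.2 251.3 132.1] Ftray [ 0.5  0.6 -2. ] op 0.632
([-0.038, 0.466, 0.154], [0.1452, 0.2664, 0.0073])
([-0.017, 0.196, 0.157], [0.1441, 0.2662, 0.0077])
```

Request:
arm_command --targets '[[[-0.005, 0.06, 0.02], [0.02, 0.035, 0], 255], [[-0.01, 0.12, 0.04], [0.04, 0.073, 0], 255], [[-0.015, 0.19, 0.06], [0.06, 0.11, 0], 255], [[-0.02, 0.26, 0.085], [0.08, 0.147, 0], 255], [[-0.025, 0.32, 0.11], [0.1, 0.184, 0], 255], [[-0.03, 0.38, 0.13], [0.12, 0.221, 0], 255], [[-0.036, 0.44, 0.148], [0.14, 0.255, 0.003], 255], [[-0.038, 0.466, 0.154], [0.1452, 0.2664, 0.0073], 255]]'

```text
t: 16.85
eef_pos: [615.8, 12.1, 93.7]
tcp_rot: [3.14, -0.471, -0.127]
ft_force: [-0.4, 1.5, -2.3]
opening: 0.632
```

Request:
arm_command --targets '[[[0, 0, 0], [0, 0, 0], 255], [[0, 0, 0], [0, 0, 0], 255]]'

```text
t: 17.05
eef_pos: [614.4, 15.1, 93.6]
tcp_rot: [3.14, -0.467, -0.124]
ft_force: [0.7, 0.4, -2.1]
opening: 0.63
```

```bash
python3 -c "
from h import *
st();rstate(); print(rp(-24.6,40,.47)); print(rp(-24.6,16,.47))
for n,a in (('side',(160,340,190,390)),('scene',(210,380,220,440))):
    p,d=read_camera(n); cv2.imwrite(f'pics/{n}9.png',cv2.resize(p[a[0]:a[1],a[2]:a[3]],None,fx=3.3,fy=3.3,interpolation=cv2.INTER_CUBIC))
"
```

```text
t 17.05 pos [614.4  15.1  93.6] rpy [ 3.14  -0.467 -0.124] F [ 0.7  0.4 -2.1] M [ 0.12  0.46 -0.01] op 0.63
t 17.05 nose [-25.4  -0.1  87.9] th 0.467 dyaw 0.0 port [ 99.6  -0.  151. ] Ftray [ 0.6  0.5 -2.1] op 0.63
([0.001, 0.003, 0.0], [-0.0208, -0.0001, 0.0429])
([0.001, 0.003, 0.0], [-0.0316, -0.0002, 0.0644])
```

View pics/side9.png

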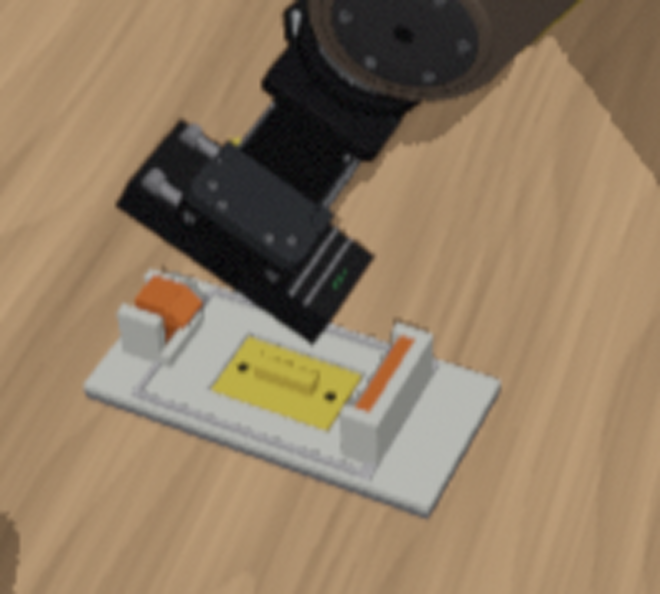

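View pics/scene9.png

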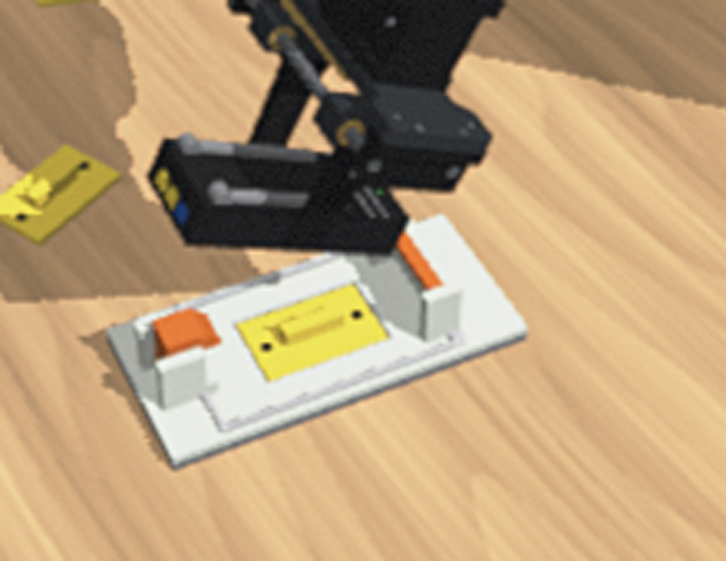

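Request:
arm_command --targets '[[[0, 0.002, 0], [-0.01, 0, 0.02], 255], [[0, 0.003, 0], [-0.0208, 0, 0.0429], 255], [[0, 0.003, 0], [-0.0265, 0, 0.0542], 255], [[0, 0.003, 0], [-0.0305, 0, 0.0624], 255], [[0, 0.003, 0], [-0.0316, 0, 0.0644], 255], [[0, 0.003, 0], [-0.0316, 0, 0.0644], 255]]'

```text
t: 17.75
eef_pos: [620.8, 18.5, 30.0]
tcp_rot: [3.129, -0.457, -0.122]
ft_force: [0.1, 0.5, -2.1]
opening: 0.628
```

```bash
python3 -c "
from h import *
rstate(); print(rp(-24.6,13,.47)); print(rp(-24.6,11.5,.47))
for n,a in (('side',(200,340,190,390)),('scene',(240,380,220,440))):
    p,d=read_camera(n); cv2.imwrite(f'pics/{n}10.png',cv2.resize(p[a[0]:a[1],a[2]:a[3]],None,fx=3.3,fy=3.3,interpolation=cv2.INTER_CUBIC))
"
```

```text
t 17.75 nose [-19.6   4.3  25.1] th 0.457 dyaw 0.002 port [106.    4.5  86.9] Ftray [ 0.   0.6 -2.1] op 0.628
([0.012, 0.013, 0.002], [-0.0095, 0.0039, 0.0078])
([0.012, 0.013, 0.002], [-0.0101, 0.0039, 0.0091])
```

View pics/side10.png

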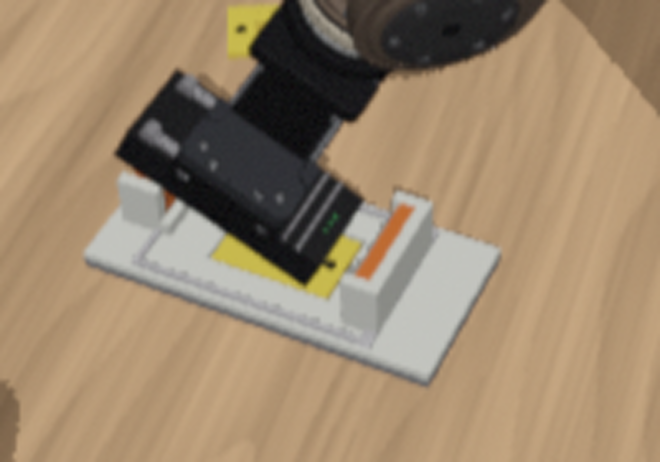

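View pics/scene10.png

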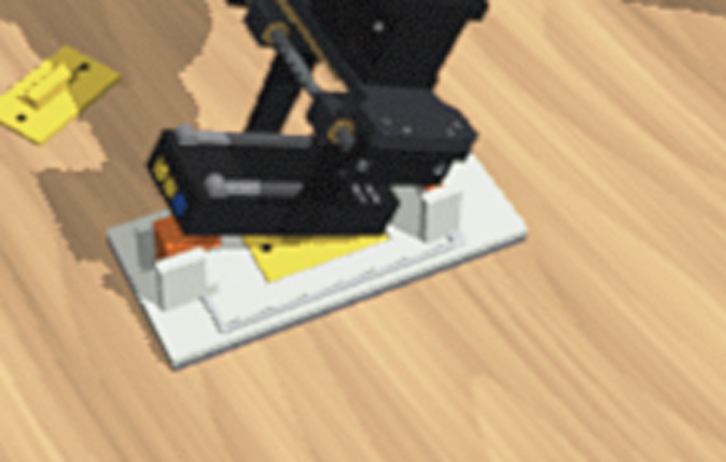

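```bash
python3 -c "
from h import *
s=st(); print(s['joints'].round(3),s['tau'].round(1)); rstate()"
```

```text
t 17.85 pos [620.8  18.1  30.4] rpy [ 3.129 -0.458 -0.123] F [-0.   0.  -2.6] M [0.06 0.42 0.05] op 0.63
[-0.056  0.579  2.056 -0.689  0.066  2.318] [  0.1 -55.6 -14.2  -0.2  -1.2   0.2]
t 17.85 nose [-19.5   3.9  25.4] th 0.458 dyaw 0.001 port [106.1   4.1  87.3] Ftray [-0.   0.  -2.6] op 0.63
```

```bash
python3 -c "
from h import *
print(rel([615,14,110],[np.pi,-.40,-.1243])); print(rel([535,190,50],[np.pi,0,-.1243]))"
```

```text
([0.012, -0.058, 0.001], [0.0304, 0.0057, -0.0736])
([0.012, -0.458, -0.001], [-0.0867, -0.1593, -0.0665])
```

Request:
arm_command --targets '[[[0, 0, 0], [0.005, 0, -0.02], 255], [[0, -0.03, 0], [0.02, 0.002, -0.05], 255], [[0, -0.06, 0], [0.03, 0.005, -0.085], 255], [[0, -0.15, 0], [0, -0.03, -0.085], 255], [[0, -0.25, 0], [-0.02, -0.07, -0.08], 255], [[0, -0.35, 0], [-0.05, -0.11, -0.075], 255], [[0, -0.44, 0], [-0.0767, -0.14, -0.07], 255], [[0, -0.455, 0], [-0.0867, -0.159, -0.0665], 255]]'

```text
t: 18.65
eef_pos: [534.1, 191.7, 49.0]
tcp_rot: [3.132, 0.001, -0.127]
ft_force: [0.4, -0.6, -2.2]
opening: 0.626
```

```bash
python3 -c "
from h import *
st(); rstate(); print(rel([535,190,-15],[np.pi,0,-.1243]))"
```

```text
t 18.65 pos [534.1 191.7  49. ] rpy [ 3.132e+00  1.000e-03 -1.270e-01] F [ 0.4 -0.6 -2.2] M [-0.04  0.02  0.02] op 0.626
t 18.65 nose [-121.5  165.8   78.1] th -0.001 dyaw -0.003 port [ 18.5 165.3  77.9] Ftray [ 0.5 -0.5 -2.2] op 0.626
([0.01, 0.001, -0.003], [0.0012, 0.001, 0.064])
```

Request:
arm_command --targets '[[[0.01, 0.001, -0.003], [0.001, 0.001, 0.03], 255], [[0.01, 0.001, -0.003], [0.001, 0.001, 0.055], 255], [[0.01, 0.001, -0.003], [0.001, 0.001, 0.068], 255], [[0.01, 0.001, -0.003], [0.001, 0.001, 0.073], 255], [[0.01, 0.001, -0.003], [0.001, 0.001, 0.0765], 255], [[0.01, 0.001, -0.003], [0.001, 0.001, 0.0765], 255]]'

```text
t: 19.25
eef_pos: [536.3, 187.2, -26.2]
tcp_rot: [3.141, -0.004, -0.126]
ft_force: [-0.1, -0.2, -1.9]
opening: 0.63
```

```bash
python3 -c "
from h import *
st()"
```

```text
t 19.25 pos [536.3 187.2 -26.2] rpy [ 3.141 -0.004 -0.126] F [-0.1 -0.2 -1.9] M [ 0.04  0.09 -0.02] op 0.63
```

Request:
arm_command --targets '[[[0, -0.002, 0], [0, 0, 0.0015], 255], [[0, -0.002, 0], [0, 0, 0.0025], 255], [[0, -0.002, 0], [0, 0, 0.0025], 255], [[0, -0.002, 0], [0, 0, 0.0025], 255]]'

```text
t: 19.65
eef_pos: [536.1, 187.2, -29.0]
tcp_rot: [3.141, -0.002, -0.126]
ft_force: [-0.2, -0.6, -0.6]
opening: 0.629
```

```bash
python3 -c "
from h import *
st()"
```

```text
t 19.65 pos [536.1 187.2 -29. ] rpy [ 3.141e+00 -2.000e-03 -1.260e-01] F [-0.2 -0.6 -0.6] M [ 0.01  0.01 -0.02] op 0.629
```

Request:
arm_command --targets '[[[0, 0, 0], [0, 0, 0], 60], [[0, 0, 0], [0, 0, 0], 30], [[0, 0, 0], [0, 0, 0], 30], [[0, 0, 0], [0, 0, -0.003], 30]]'

```text
t: 20.05
eef_pos: [535.8, 187.1, -26.4]
tcp_rot: [3.14, -0.001, -0.126]
ft_force: [0.6, -0.4, 0.1]
opening: 0.871
```

```bash
python3 -c "
from h import *
st(); Rr=R.from_euler('z',-.126); o=np.array([535.9,187.2,0])
print(relt(o+Rr.apply([-3,0,20]),[np.pi,.35,-.126]));print(relt(o+Rr.apply([-3,0,9]),[np.pi,.35,-.126]))"
```

```text
t 20.05 pos [535.8 187.1 -26.4] rpy [ 3.14e+00 -1.00e-03 -1.26e-01] F [ 0.6 -0.4  0.1] M [ 0.08 -0.04  0.03] op 0.871
([0.001, -0.351, -0.001], [-0.0159, -0.0001, -0.0107])
([0.001, -0.351, -0.001], [-0.0159, -0.0001, 0.0003])
```

Request:
arm_command --targets '[[[0, -0.09, 0], [-0.004, 0, -0.012], 30], [[0, -0.18, 0], [-0.008, 0, -0.014], 30], [[0, -0.27, 0], [-0.012, 0, -0.013], 30], [[0, -0.35, 0], [-0.016, 0, -0.011], 30], [[0, -0.35, 0], [-0.016, 0, -0.004], 30], [[0, -0.35, 0], [-0.016, 0, 0], 30], [[0, -0.35, 0], [-0.016, 0, 0], 30]]'

```text
t: 20.75
eef_pos: [519.3, 189.2, -26.8]
tcp_rot: [3.14, 0.349, -0.127]
ft_force: [0.0, 1.0, 0.6]
opening: 0.884
```

```bash
python3 -c "
from h import *
s=st(); print(tip(s), s['joints'].round(2))
p,d=read_camera('scene'); a=(250,420,240,440); cv2.imwrite('pics/scene11.png',cv2.resize(p[a[0]:a[1],a[2]:a[3]],None,fx=3.3,fy=3.3,interpolation=cv2.INTER_CUBIC))
"
```

```text
t 20.75 pos [519.3 189.2 -26.8] rpy [ 3.14   0.349 -0.127] F [0.  1.  0.6] M [ 0.01 -0.16  0.02] op 0.884
[532.14307754 187.58854043   8.86612737] [0.17 0.79 1.66 0.12 1.02 1.79]
```

View pics/scene11.png

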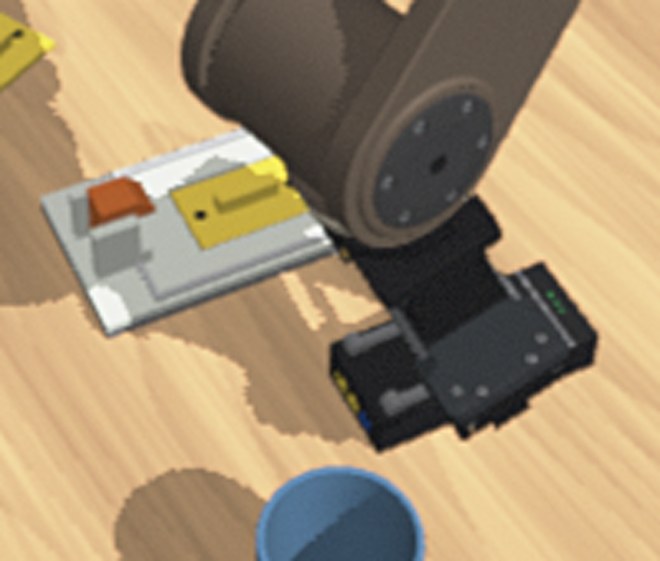

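Request:
arm_command --targets '[[[0, 0, 0], [0, 0, 0], 150], [[0, 0, 0], [0, 0, 0], 255], [[0, 0, 0], [0, 0, 0], 255], [[0, 0, 0], [0, 0, 0], 255], [[0, 0, 0], [0, 0, 0], 255], [[0, 0, 0], [0, 0, 0], 255]]'

```text
t: 21.4
eef_pos: [520.1, 189.2, -26.1]
tcp_rot: [3.141, 0.349, -0.127]
ft_force: [-0.4, 1.2, 3.3]
opening: 0.629
```

```bash
python3 -c "
from h import *
s=st(); print(tip(s), s['joints'].round(2))"
```

```text
t 21.4 pos [520.1 189.2 -26.1] rpy [ 3.141  0.349 -0.127] F [-0.4  1.2  3.3] M [0.14 0.13 0.  ] op 0.629
[532.97480231 187.60845524   9.64736965] [0.17 0.79 1.66 0.12 1.03 1.79]
```

```bash
python3 - <<'E'
from h import *
Rt=R.from_euler('xyz',[np.pi,.349,-.127])
p=Rt.inv().apply(np.array([535.9,187.2,0])-np.array([520.1,189.2,-26.1])); print(p)
p[1]=0
open('h.py','a').write(f'''
PT=np.array({p.round(2).tolist()}); PHI=.349
def rp(xn,zn,th,y=0,dyaw=0,s=None):
    yaw=A+dyaw
    Rr=R.from_euler('xyz',[0,-th,yaw]); rpy=[np.pi,PHI-th,yaw]; Rt=R.from_euler('xyz',rpy)
    org=O+R.from_euler('z',A).apply([xn,y,zn])+Rr.apply([70,0,0])
    return rel(org-Rt.apply(PT),rpy,s)
def rstate(s=None):
    s=s or env.state()
    Rt=R.from_euler('xyz',s['tcp_rot']); org=s['eef_pos']+Rt.apply(PT)
    Rr=Rt*R.from_euler('x',-np.pi)*R.from_euler('y',-PHI); M=Rr.as_matrix()
    n=R.from_euler('z',-A).apply(org-Rr.apply([70,0,0])-O); th=np.arcsin(M[2,0]); yaw=np.arctan2(M[1,0],M[0,0])
    F=R.from_euler('z',-A).apply(s['ft_force']); port=R.from_euler('z',-A).apply(org+Rr.apply([70,0,0])-O)
    print('t',round(s['t'],2),'nose',n.round(1),'th',round(th,3),'dyaw',round(yaw-A,3),'port',port.round(1),'Ftray',F.round(1),'M',s['moment'].round(2),'op',round(s['opening'],3),'j5',s['joints'][4].round(2))
''')
E
python3 -c "
from h import *
rstate(); print(rp(-24.6,110,.47))"
```

```text
[ 6.04085827e+00 -1.73176061e-02 -2.99726164e+01]
t 21.4 nose [-119.   161.1    0. ] th 0.0 dyaw -0.002 port [2.100e+01 1.609e+02 1.000e-01] Ftray [-0.5  1.1  3.3] M [0.14 0.13 0.  ] op 0.629 j5 1.03
([0.001, 0.47, -0.002], [0.0477, 0.1609, -0.1633])
```

Request:
arm_command --targets '[[[0, 0, 0], [-0.0017, 0, -0.0047], 255], [[0, 0, 0], [-0.007, 0, -0.0188], 255], [[0, 0, 0], [-0.017, 0, -0.047], 255], [[0, 0, 0], [-0.031, 0, -0.0846], 255], [[0, 0, 0], [-0.038, 0, -0.105], 255], [[0, 0, 0], [-0.038, 0, -0.105], 255]]'

```text
t: 22.0
eef_pos: [521.7, 189.5, 88.9]
tcp_rot: [-3.141, 0.343, -0.126]
ft_force: [-0.5, -0.7, -2.3]
opening: 0.626
```

```bash
python3 -c "
from h import *
rstate(); print(rp(-24.6,100,.47))"
```

```text
t 22.0 nose [-117.5  161.6  114.7] th 0.006 dyaw -0.002 port [ 22.5 161.3 115.5] Ftray [-0.5 -0.7 -2.3] M [ 0.05 -0.31  0.07] op 0.626 j5 1.23
([-0.001, 0.464, -0.002], [0.0891, 0.1613, -0.045])
```

Request:
arm_command --targets '[[[0, 0.08, 0], [0.015, 0.02, -0.0075], 255], [[0, 0.16, 0], [0.03, 0.05, -0.015], 255], [[0, 0.24, 0], [0.045, 0.08, -0.022], 255], [[0, 0.32, 0], [0.06, 0.11, -0.03], 255], [[0, 0.4, -0.001], [0.075, 0.14, -0.038], 255], [[0, 0.464, -0.002], [0.0891, 0.1613, -0.045], 255], [[0, 0.464, -0.002], [0.0891, 0.1613, -0.045], 255], [[0, 0.464, -0.002], [0.0891, 0.1613, -0.045], 255]]'

```text
t: 22.8
eef_pos: [597.5, 16.7, 96.7]
tcp_rot: [3.141, -0.113, -0.125]
ft_force: [0.3, 0.0, -2.0]
opening: 0.629
```

```bash
python3 -c "
from h import *
rstate(); print(rp(-24.6,40,.47));print(rp(-24.6,17,.47))"
```

```text
t 22.8 nose [-26.8  -0.5  96. ] th 0.462 dyaw -0.001 port [ 98.6  -0.6 158.4] Ftray [ 0.3  0.  -2. ] M [0.08 0.1  0.05] op 0.629 j5 0.73
([0.001, 0.008, -0.001], [-0.0041, -0.0006, 0.0554])
([0.001, 0.008, -0.001], [-0.0067, -0.0006, 0.0782])
```

Request:
arm_command --targets '[[[0, 0.004, 0], [-0.002, -0.0003, 0.025], 255], [[0, 0.008, -0.001], [-0.0041, -0.0006, 0.0554], 255], [[0, 0.008, -0.001], [-0.0055, -0.0006, 0.068], 255], [[0, 0.008, -0.001], [-0.0064, -0.0006, 0.0755], 255], [[0, 0.008, -0.001], [-0.0067, -0.0006, 0.0782], 255], [[0, 0.008, -0.001], [-0.0067, -0.0006, 0.0782], 255], [[0, 0.008, -0.001], [-0.0067, -0.0006, 0.0782], 255]]'

```text
t: 23.5
eef_pos: [601.1, 17.1, 19.8]
tcp_rot: [3.141, -0.124, -0.123]
ft_force: [-0.0, -1.2, -2.0]
opening: 0.631
```

```bash
python3 -c "
from h import *
rstate(); print(rp(-24.6,13.5,.47)); print(rp(-24.6,11,.47));print(rp(-35,13,.47))
for n,a in (('side',(200,340,190,390)),('scene',(240,380,220,440))):
    p,d=read_camera(n); cv2.imwrite(f'pics/{n}12.png',cv2.resize(p[a[0]:a[1],a[2]:a[3]],None,fx=3.3,fy=3.3,interpolation=cv2.INTER_CUBIC))
"
```

```text
t 23.5 nose [-23.2   0.2  18.4] th 0.473 dyaw 0.001 port [101.4   0.3  82.2] Ftray [ 0.1 -1.2 -2. ] M [ 0.04  0.16 -0.04] op 0.631 j5 0.54
([0.001, -0.003, 0.001], [-0.0021, 0.0002, 0.0049])
([0.001, -0.003, 0.001], [-0.0024, 0.0002, 0.0073])
([0.001, -0.003, 0.001], [-0.0124, 0.0002, 0.0041])
```

View pics/side12.png

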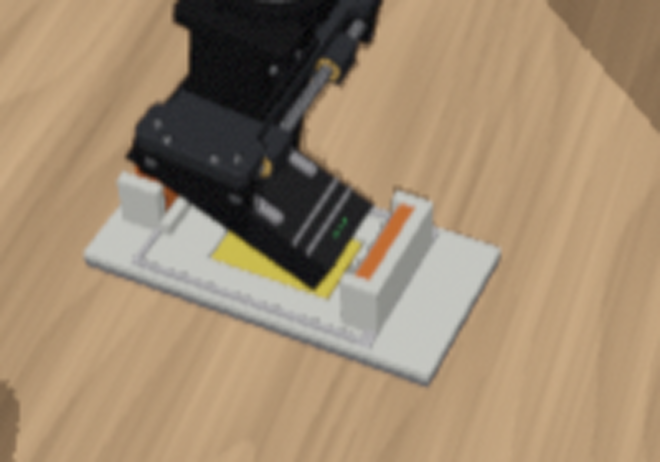

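View pics/scene12.png

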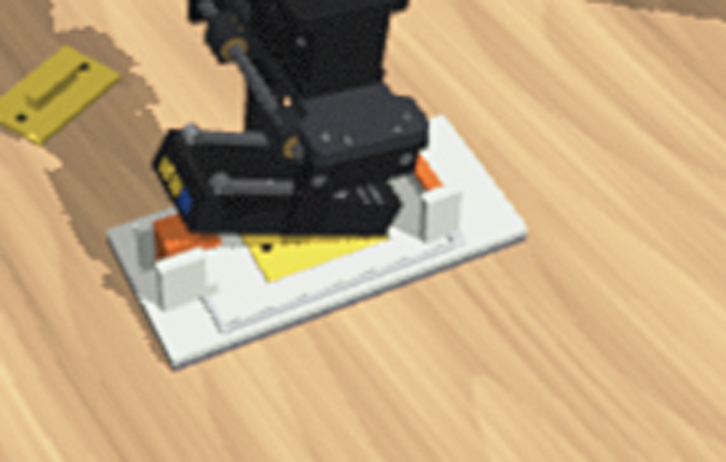

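Request:
arm_command --targets '[[[0, -0.002, 0], [-0.006, 0, 0.002], 255], [[0, -0.002, 0], [-0.0125, 0, 0.003], 255], [[0, -0.002, 0], [-0.0125, 0, 0.004], 255], [[0, -0.002, 0], [-0.0125, 0, 0.004], 255]]'

```text
t: 24.0
eef_pos: [588.6, 18.5, 13.3]
tcp_rot: [3.141, -0.121, -0.123]
ft_force: [0.7, 0.2, -1.8]
opening: 0.629
```

```bash
python3 -c "
from h import *
rstate()"
```

```text
t 24.0 nose [-35.8   0.   12.1] th 0.47 dyaw 0.001 port [89.1  0.2 75.5] Ftray [ 0.6  0.3 -1.8] M [ 0.11  0.09 -0.01] op 0.629 j5 0.52
```

Request:
arm_command --targets '[[[0, 0, 0], [0, 0, 0.0005], 255], [[0, 0, 0], [0, 0, 0.001], 255], [[0, 0, 0], [0, 0, 0.001], 255]]'

```text
t: 24.3
eef_pos: [589.0, 18.4, 12.4]
tcp_rot: [3.141, -0.121, -0.123]
ft_force: [0.4, 0.1, -1.8]
opening: 0.627
```

```bash
python3 -c "
from h import *
rstate()"
```

```text
t 24.3 nose [-35.3   0.1  11.1] th 0.47 dyaw 0.001 port [89.5  0.2 74.6] Ftray [ 0.4  0.2 -1.8] M [ 0.05  0.11 -0.01] op 0.627 j5 0.51
```

Request:
arm_command --targets '[[[0, 0, 0], [0, 0, 0.0005], 255], [[0, 0, 0], [0, 0, 0.001], 255], [[0, 0, 0], [0, 0, 0.001], 255]]'

```text
t: 24.6
eef_pos: [589.4, 18.4, 11.8]
tcp_rot: [3.141, -0.122, -0.123]
ft_force: [0.4, -0.9, 3.0]
opening: 0.628
```

```bash
python3 -c "
from h import *
rstate()"
```

```text
t 24.6 nose [-34.9   0.   10.5] th 0.471 dyaw 0.001 port [89.8  0.2 74. ] Ftray [ 0.5 -0.8  3. ] M [0.   0.25 0.05] op 0.628 j5 0.51
```

```bash
python3 -c "
from h import *
print(rp(-45,11.5,.47)); print(rp(-49,11.5,.47));print(rp(-52,11.5,.47))"
```

```text
([0.001, -0.001, 0.001], [-0.0099, 0.0001, -0.0022])
([0.001, -0.001, 0.001], [-0.0138, 0.0001, -0.0026])
([0.001, -0.001, 0.001], [-0.0168, 0.0001, -0.003])
```

Request:
arm_command --targets '[[[0, 0, 0], [0, 0, -0.001], 255], [[0, 0, 0], [-0.003, 0, -0.0013], 255], [[0, 0, 0], [-0.006, 0, -0.0017], 255], [[0, 0, 0], [-0.009, 0, -0.002], 255], [[0, 0, 0], [-0.0105, 0, -0.0022], 255], [[0, 0, 0], [-0.012, 0, -0.0023], 255], [[0, 0, 0], [-0.012, 0, -0.0023], 255]]'

```text
t: 25.3
eef_pos: [576.7, 20.0, 12.2]
tcp_rot: [3.141, -0.121, -0.123]
ft_force: [-0.1, 0.4, -1.8]
opening: 0.63
```

```bash
python3 -c "
from h import *
rstate()"
```

```text
t 25.3 nose [-47.7   0.   11. ] th 0.47 dyaw 0.001 port [77.1  0.2 74.4] Ftray [-0.2  0.4 -1.8] M [0.08 0.14 0.  ] op 0.63 j5 0.5
```

Request:
arm_command --targets '[[[0, 0, 0], [-0.001, 0, -0.0001], 255], [[0, 0, 0], [-0.002, 0, -0.0002], 255], [[0, 0, 0], [-0.002, 0, -0.0002], 255]]'

```text
t: 25.6
eef_pos: [575.1, 20.2, 12.3]
tcp_rot: [3.141, -0.122, -0.123]
ft_force: [0.5, 0.3, -3.3]
opening: 0.631
```

```bash
python3 -c "
from h import *
rstate()"
```

```text
t 25.6 nose [-49.3   0.   11. ] th 0.471 dyaw 0.001 port [75.4  0.2 74.5] Ftray [ 0.5  0.4 -3.3] M [-0.03 -0.02 -0.02] op 0.631 j5 0.49
```

Request:
arm_command --targets '[[[0, 0, 0], [-0.0005, 0, 0.0002], 255], [[0, 0, 0], [-0.0005, 0, 0.0002], 255]]'

```text
t: 25.8
eef_pos: [575.1, 20.2, 12.2]
tcp_rot: [3.141, -0.123, -0.123]
ft_force: [2.6, -0.9, -0.0]
opening: 0.629
```

```bash
python3 -c "
from h import *
rstate()
for n,a in (('side',(200,340,190,390)),('scene',(240,380,220,440))):
    p,d=read_camera(n); cv2.imwrite(f'pics/{n}13.png',cv2.resize(p[a[0]:a[1],a[2]:a[3]],None,fx=3.3,fy=3.3,interpolation=cv2.INTER_CUBIC))
rstate()
"
```

```text
t 25.8 nose [-49.4   0.   10.9] th 0.472 dyaw 0.001 port [75.3  0.2 74.5] Ftray [ 2.7 -0.6 -0. ] M [ 0.02 -0.39  0.02] op 0.629 j5 0.49
t 25.9 nose [-49.4   0.   10.9] th 0.471 dyaw 0.001 port [75.3  0.2 74.5] Ftray [ 3.4  0.  -1.6] M [-0.02 -0.46  0.06] op 0.631 j5 0.49
```

View pics/side13.png

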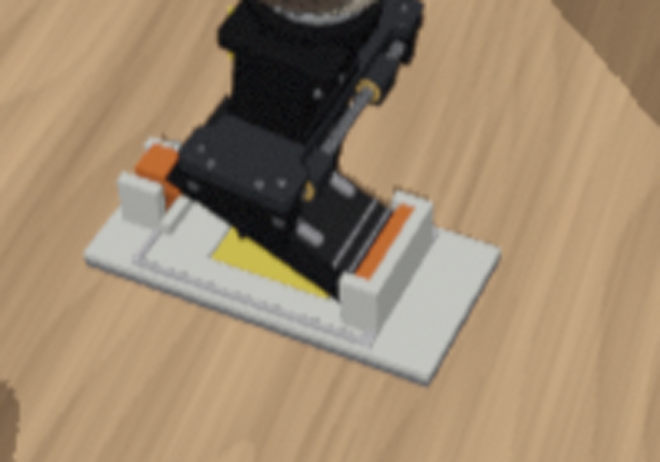

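View pics/scene13.png

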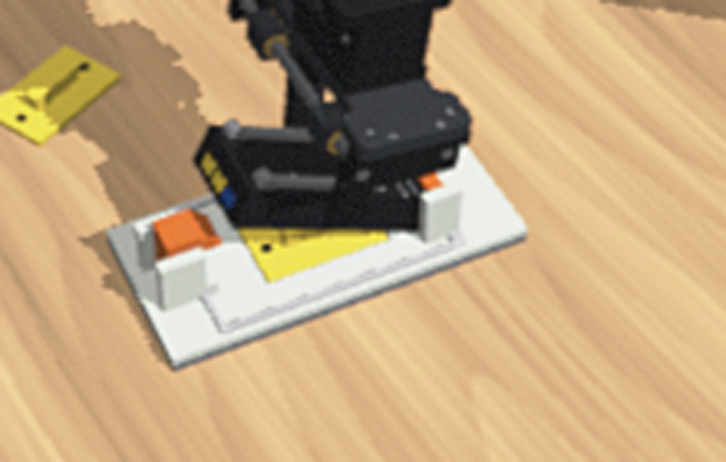

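```bash
python3 -c "
from h import *
for th in (.42,.37,.33,.30,.285): print(th,rp(-61.7+28*np.sin(th),11,th))"
```

```text
0.42 ([0.001, -0.051, 0.001], [-0.0012, 0.0001, 0.0029])
0.37 ([0.001, -0.101, 0.001], [-0.003, 0.0001, 0.0057])
0.33 ([0.001, -0.141, 0.001], [-0.0046, 0.0001, 0.0079])
0.3 ([0.001, -0.171, 0.001], [-0.0059, 0.0001, 0.0095])
0.285 ([0.001, -0.186, 0.001], [-0.0065, 0.0001, 0.0103])
```

Request:
arm_command --targets '[[[0, -0.025, 0], [-0.0003, 0, 0.0014], 255], [[0, -0.051, 0], [-0.0012, 0, 0.0029], 255], [[0, -0.076, 0], [-0.0021, 0, 0.0043], 255], [[0, -0.101, 0], [-0.003, 0, 0.0057], 255], [[0, -0.12, 0], [-0.0038, 0, 0.0068], 255], [[0, -0.141, 0], [-0.0046, 0, 0.0079], 255], [[0, -0.141, 0], [-0.0046, 0, 0.0079], 255]]'

```text
t: 26.6
eef_pos: [571.1, 20.7, 3.5]
tcp_rot: [3.141, 0.021, -0.123]
ft_force: [1.4, -0.6, 3.9]
opening: 0.629
```

```bash
python3 -c "
from h import *
rstate()
for th in (.31,.29,.275,.26): print(th,rp(-61.9+28*np.sin(th),11,th))"
```

```text
t 26.6 nose [-53.    0.   10.8] th 0.328 dyaw 0.001 port [79.5  0.2 55.9] Ftray [ 1.4 -0.4  3.9] M [ 0.11 -0.02  0.02] op 0.629 j5 0.68
0.31 ([0.001, -0.018, 0.001], [-0.0005, 0.0001, 0.0009])
0.29 ([0.001, -0.038, 0.001], [-0.0012, 0.0001, 0.0021])
0.275 ([0.001, -0.053, 0.001], [-0.0017, 0.0001, 0.003])
0.26 ([0.001, -0.068, 0.001], [-0.0022, 0.0001, 0.0039])
```

Request:
arm_command --targets '[[[0, -0.018, 0], [-0.0004, 0, 0.0007], 255], [[0, -0.038, 0], [-0.001, 0, 0.0017], 255], [[0, -0.045, 0], [-0.0013, 0, 0.0021], 255], [[0, -0.045, 0], [-0.0013, 0, 0.0021], 255]]'

```text
t: 27.0
eef_pos: [569.3, 20.9, 1.2]
tcp_rot: [3.141, 0.066, -0.123]
ft_force: [2.1, -0.1, -0.6]
opening: 0.63
```

```bash
python3 -c "
from h import *
rstate()
for th in (.27,.26,.25,.24): print(th,rp(-61.9+28*np.sin(th),11,th))
p,d=read_camera('side'); a=(200,340,190,390); cv2.imwrite('pics/side14.png',cv2.resize(p[a[0]:a[1],a[2]:a[3]],None,fx=3.3,fy=3.3,interpolation=cv2.INTER_CUBIC))"
```

```text
t 27.0 nose [-54.4   0.   11.1] th 0.283 dyaw 0.001 port [80.   0.2 50.2] Ftray [ 2.1  0.1 -0.6] M [ 0.04 -0.07  0.05] op 0.63 j5 0.74
0.27 ([0.001, -0.013, 0.001], [-0.0001, 0.0001, 0.0009])
0.26 ([0.001, -0.023, 0.001], [-0.0005, 0.0001, 0.0015])
0.25 ([0.001, -0.033, 0.001], [-0.0008, 0.0001, 0.0021])
0.24 ([0.001, -0.043, 0.001], [-0.0012, 0.0001, 0.0028])
```

View pics/side14.png

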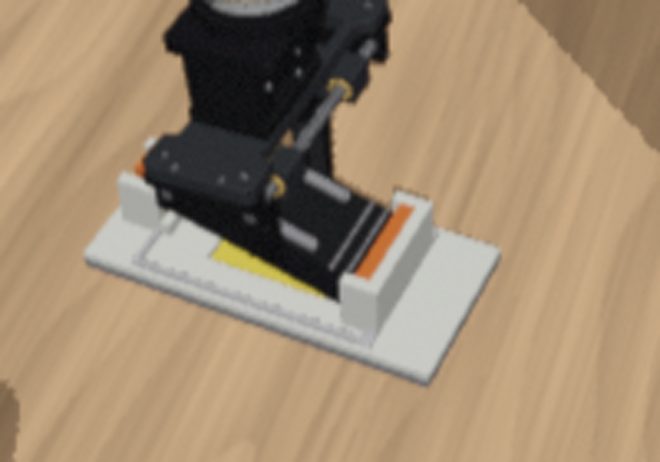

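Request:
arm_command --targets '[[[0, -0.01, 0], [-0.0001, 0, 0.0008], 255], [[0, -0.02, 0], [-0.0004, 0, 0.0013], 255], [[0, -0.02, 0], [-0.0004, 0, 0.0013], 255]]'

```text
t: 27.35
eef_pos: [568.6, 21.0, 0.6]
tcp_rot: [3.141, 0.086, -0.123]
ft_force: [-3.0, 0.3, 5.9]
opening: 0.625
```

```bash
python3 -c "
from h import *
rstate()
for th in (.25,.24,.23): print(th,rp(-61.9+28*np.sin(th),11,th))"
```

```text
t 27.35 nose [-54.9   0.   11.8] th 0.263 dyaw 0.001 port [80.3  0.2 48.1] Ftray [-3.1 -0.1  5.9] M [0.11 0.4  0.03] op 0.625 j5 0.77
0.25 ([0.001, -0.013, 0.001], [-0.0001, 0.0001, 0.0016])
0.24 ([0.001, -0.023, 0.001], [-0.0004, 0.0001, 0.0022])
0.23 ([0.001, -0.033, 0.001], [-0.0008, 0.0001, 0.0028])
```

Request:
arm_command --targets '[[[0, 0, 0], [0, 0, 0], 80], [[0, 0, 0], [0, 0, 0], 50], [[0, 0, 0], [0, 0, 0], 50], [[0, 0, 0], [0, 0, -0.02], 50], [[0, 0, 0], [0, 0, -0.06], 50], [[0, 0, 0], [0, 0, -0.1], 255], [[0, 0, 0], [0, 0, -0.1], 255]]'

```text
t: 28.05
eef_pos: [580.2, 19.8, 104.5]
tcp_rot: [3.141, 0.077, -0.123]
ft_force: [1.0, -0.4, -0.9]
opening: 0.69
```

```bash
python3 -c "
from h import *
st()
for n,a in (('side',(200,340,190,390)),('scene',(240,380,220,440))):
    p,d=read_camera(n); cv2.imwrite(f'pics/{n}15.png',cv2.resize(p[a[0]:a[1],a[2]:a[3]],None,fx=3.3,fy=3.3,interpolation=cv2.INTER_CUBIC))"
```

```text
t 28.05 pos [580.2  19.8 104.5] rpy [ 3.141  0.077 -0.123] F [ 1.  -0.4 -0.9] M [ 0.06 -0.03 -0.  ] op 0.69
```

View pics/side15.png

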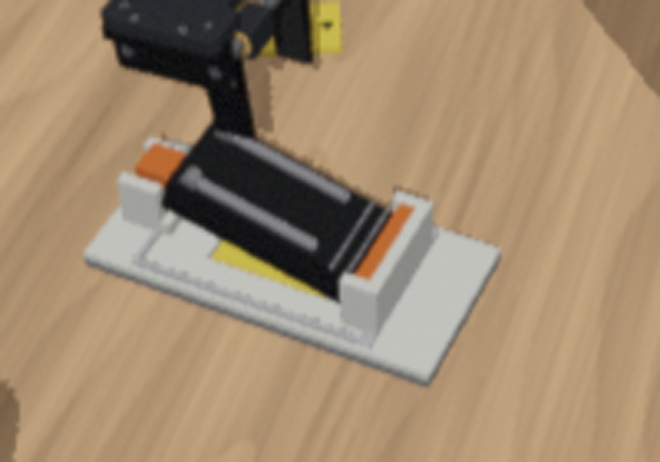

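View pics/scene15.png

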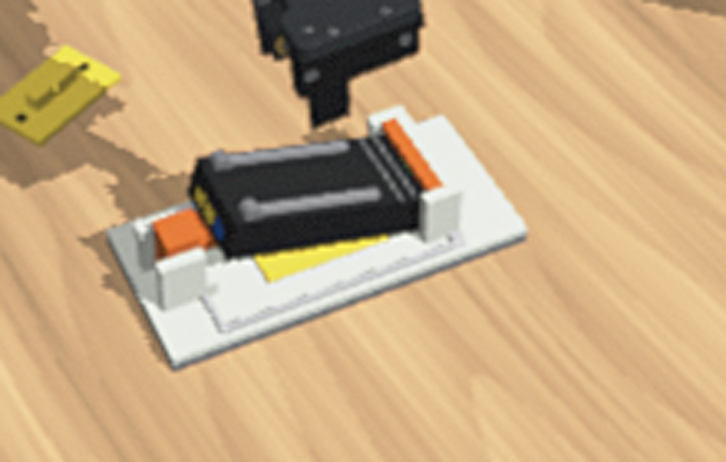

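```bash
cat >> h.py <<'E'
def tp(x,z,y=0,pitch=0,dyaw=0): return relt(O+R.from_euler('z',A).apply([x,y,z]),[np.pi,pitch,A+dyaw])
def tstate():
    s=env.state(); q=R.from_euler('z',-A).apply(tip(s)-O); F=R.from_euler('z',-A).apply(s['ft_force'])
    print('t',round(s['t'],2),'tip',q.round(1),'rpy',s['tcp_rot'].round(3),'F',F.round(1),'M',s['moment'].round(2),'op',round(s['opening'],3))
E
python3 -c "
from h import *
tstate(); print(tp(56,100)); print(tp(56,80))"
```

```text
t 28.15 tip [ 16.4   0.2 138.2] rpy [ 3.141  0.083 -0.123] F [-0.2 -0.2 -1.4] M [ 0.05  0.01 -0.01] op 0.605
([0.001, 0.083, 0.001], [0.0458, 0.0002, 0.0346])
([0.001, 0.083, 0.001], [0.0475, 0.0002, 0.0545])
```

Request:
arm_command --targets '[[[0, 0.04, 0], [0.02, 0, 0], 255], [[0, 0.083, 0], [0.044, 0, 0], 255], [[0, 0.083, 0], [0.0455, 0, 0.015], 255], [[0, 0.083, 0], [0.0458, 0, 0.034], 255], [[0, 0.083, 0], [0.0458, 0, 0.035], 255], [[0, 0.083, 0], [0.0472, 0, 0.052], 255], [[0, 0.083, 0], [0.0475, 0, 0.0545], 255], [[0, 0.083, 0], [0.0475, 0, 0.0545], 255]]'

```text
t: 28.95
eef_pos: [619.5, 14.7, 41.2]
tcp_rot: [3.141, 0.003, -0.123]
ft_force: [-0.6, 0.6, 0.3]
opening: 0.014
```

```bash
python3 -c "
from h import *
tstate()
for n,a in (('side',(200,340,190,390)),('scene',(240,380,220,440))):
    p,d=read_camera(n); cv2.imwrite(f'pics/{n}16.png',cv2.resize(p[a[0]-50:a[1]-20,a[2]:a[3]],None,fx=3.3,fy=3.3,interpolation=cv2.INTER_CUBIC))
print(tp(56,72),tp(56,39))"
```

```text
t 28.95 tip [55.5  0.2 79.2] rpy [ 3.141e+00  3.000e-03 -1.230e-01] F [-0.7  0.5  0.3] M [ 0.07 -0.02 -0.05] op 0.014
([0.001, 0.001, 0.001], [0.0, 0.0002, 0.0081]) ([0.001, 0.001, 0.001], [0.0001, 0.0002, 0.0411])
```

View pics/scene16.png

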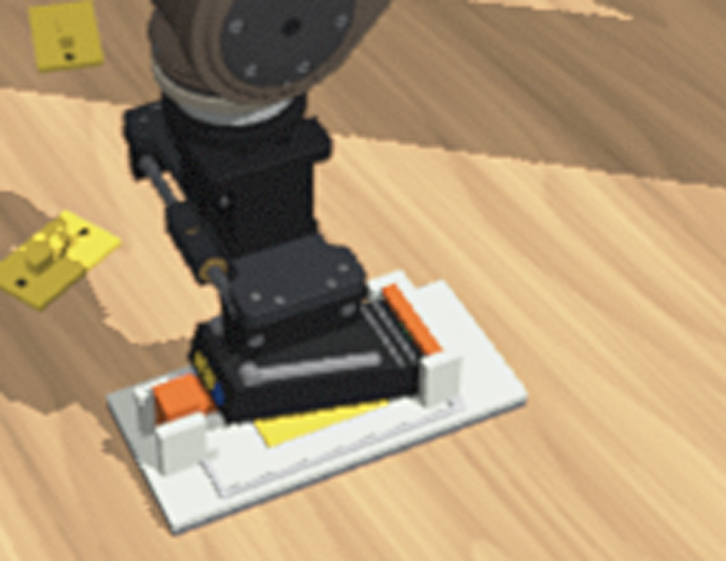

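View pics/side16.png

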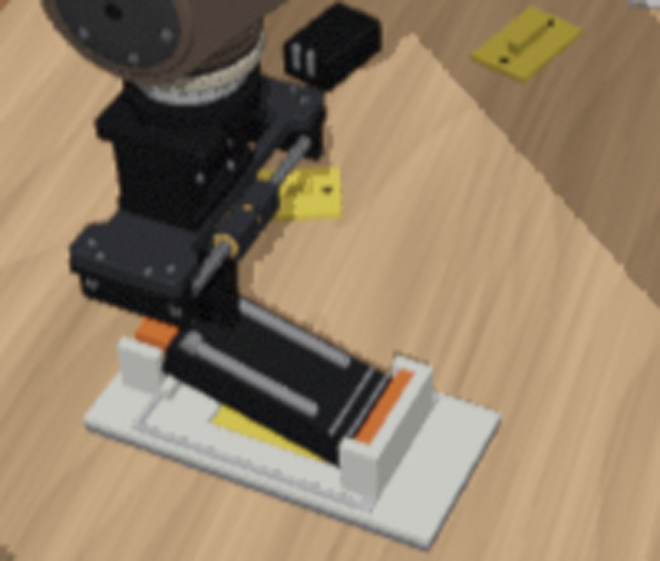

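Request:
arm_command --targets '[[[0, 0, 0], [0, 0, 0.003], 255], [[0, 0, 0], [0, 0, 0.006], 255], [[0, 0, 0], [0, 0, 0.008], 255], [[0, 0, 0], [0, 0, 0.01], 255], [[0, 0, 0], [0, 0, 0.01], 255]]'

```text
t: 29.55
eef_pos: [621.5, 14.5, 32.9]
tcp_rot: [3.141, -0.002, -0.123]
ft_force: [2.6, -0.1, 8.6]
opening: 0.005
```

```bash
python3 -c "
from h import *
tstate()"
```

```text
t 29.55 tip [57.3  0.2 70.9] rpy [ 3.141e+00 -2.000e-03 -1.230e-01] F [2.6 0.2 8.6] M [-0.04 -0.39 -0.02] op 0.005
```

Request:
arm_command --targets '[[[0, 0, 0], [0, 0, 0.0015], 255], [[0, 0, 0], [0, 0, 0.003], 255], [[0, 0, 0], [0, 0, 0.0045], 255], [[0, 0, 0], [0, 0, 0.006], 255]]'

```text
t: 29.95
eef_pos: [619.6, 14.6, 25.2]
tcp_rot: [3.141, 0.002, -0.123]
ft_force: [-1.2, -0.1, 0.4]
opening: 0.008
```

```bash
python3 -c "
from h import *
tstate()"
```

```text
t 29.95 tip [55.6  0.2 63.2] rpy [ 3.141e+00  2.000e-03 -1.230e-01] F [-1.1 -0.3  0.4] M [0.03 0.02 0.05] op 0.008
```

Request:
arm_command --targets '[[[0, 0, 0], [0, 0, 0.003], 255], [[0, 0, 0], [0, 0, 0.006], 255], [[0, 0, 0], [0, 0, 0.009], 255], [[0, 0, 0], [0, 0, 0.009], 255]]'

```text
t: 30.35
eef_pos: [619.6, 14.7, 15.9]
tcp_rot: [3.141, 0.003, -0.123]
ft_force: [0.8, 0.2, -0.3]
opening: 0.006
```

```bash
python3 -c "
from h import *
tstate()
for n,a in (('side',(200,340,190,390)),('scene',(240,380,220,440))):
    p,d=read_camera(n); cv2.imwrite(f'pics/{n}17.png',cv2.resize(p[a[0]-20:a[1]-0,a[2]:a[3]],None,fx=3.3,fy=3.3,interpolation=cv2.INTER_CUBIC))"
```

```text
t 30.35 tip [55.6  0.2 53.9] rpy [ 3.141e+00  3.000e-03 -1.230e-01] F [ 0.7  0.3 -0.3] M [-0.02  0.03  0.02] op 0.006
```

View pics/scene17.png

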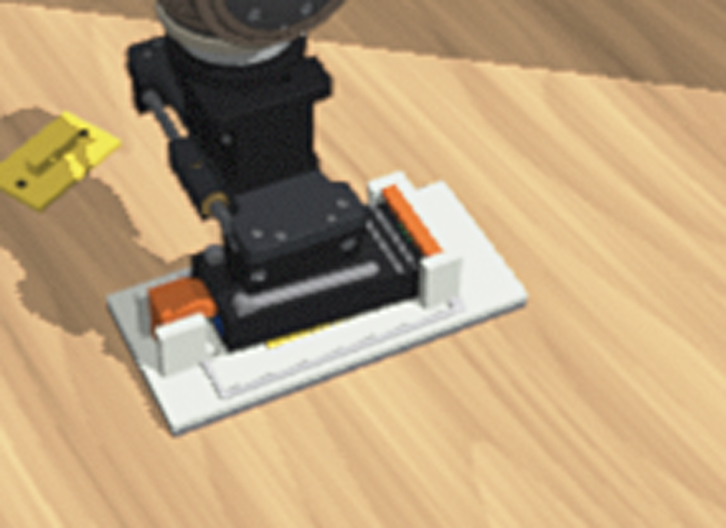

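View pics/side17.png

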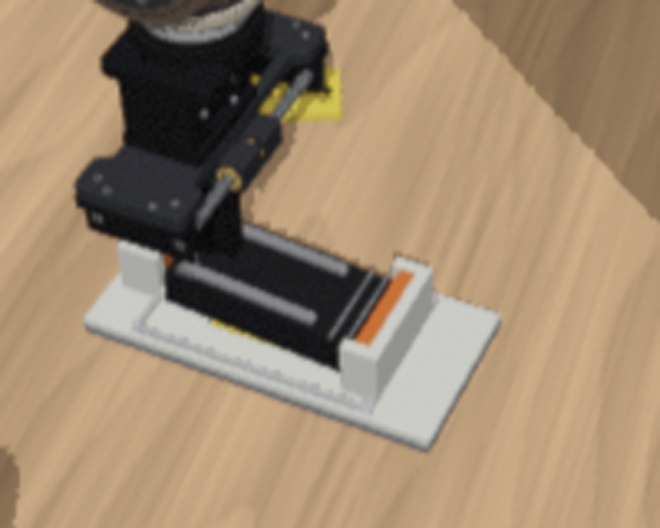

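Request:
arm_command --targets '[[[0, 0, 0], [0, 0, 0.002], 255], [[0, 0, 0], [0, 0, 0.004], 255], [[0, 0, 0], [0, 0, 0.006], 255], [[0, 0, 0], [0, 0, 0.008], 255]]'

```text
t: 30.85
eef_pos: [619.9, 14.6, 8.4]
tcp_rot: [3.141, 0.002, -0.123]
ft_force: [-0.6, -0.0, 1.0]
opening: 0.006
```

```bash
python3 -c "
from h import *
tstate()"
```

```text
t 30.85 tip [55.9  0.2 46.4] rpy [ 3.141e+00  2.000e-03 -1.230e-01] F [-0.6 -0.1  1. ] M [ 0.07 -0.09 -0.  ] op 0.006
```

Request:
arm_command --targets '[[[0, 0, 0], [0, 0, 0.0015], 255], [[0, 0, 0], [0, 0, 0.003], 255], [[0, 0, 0], [0, 0, 0.003], 255]]'

```text
t: 31.15
eef_pos: [619.6, 14.6, 5.3]
tcp_rot: [3.141, 0.002, -0.123]
ft_force: [-0.2, 0.4, -0.3]
opening: 0.002
```

```bash
python3 -c "
from h import *
tstate()"
```

```text
t 31.15 tip [55.6  0.2 43.3] rpy [ 3.141e+00  2.000e-03 -1.230e-01] F [-0.3  0.4 -0.3] M [ 0.03  0.06 -0.02] op 0.002
```

```bash
cat > rt.py <<'E'
from h import *
for n in ('scene','side'):
    p,d,W=cloud(n)
    q=W-O; X=q[...,0]*np.cos(A)+q[...,1]*np.sin(A); Y=-q[...,0]*np.sin(A)+q[...,1]*np.cos(A); Z=W[...,2]
    m=(X>-66)&(X<85)&(abs(Y)<28)&(p.max(-1)<60)&(Z>25)&(Z<75)&(np.abs(Y)<16)
    for lo in range(-65,85,10):
        k=m&(X>lo)&(X<lo+10)
        if k.sum()>3: print(n,lo,k.sum(),np.percentile(Z[k],[10,50,90]).round(1))
    hsv=cv2.cvtColor(p,cv2.COLOR_BGR2HSV); o=(hsv[...,0]<15)&(hsv[...,1]>150)&(abs(Y)<40)&(X>40)&(X<130)&(Z>35)
    if o.sum()>5: print('catch',o.sum(),np.percentile(X[o],[2,98]).round(1),np.percentile(Z[o],[2,98]).round(1))
E
python3 rt.py
```

```text
scene -55 35 [38.4 39.4 41.5]
scene -45 28 [38.  39.5 41.9]
scene -35 25 [38.1 40.4 42.3]
scene -25 26 [37.5 40.2 41.9]
scene 65 82 [38.5 41.9 67.8]
scene 75 13 [29.2 35.8 40.7]
catch 202 [ 75.3 112. ] [39.4 57.3]
side -45 22 [40.3 41.7 42.7]
side -35 34 [38.9 41.  43. ]
side -25 59 [38.7 40.8 43. ]
side -15 57 [39.  40.7 42.9]
side -5 58 [39.  41.2 43.5]
side 5 56 [39.6 40.9 42.5]
side 15 54 [38.9 40.3 43. ]
side 25 55 [38.9 41.  42.8]
side 35 56 [39.1 41.4 52.4]
side 45 100 [39.6 50.  70.5]
side 55 56 [39.6 47.5 69.6]
side 65 16 [41.  44.9 58.9]
```

Request:
arm_command --targets '[[[0, 0, 0], [0, 0, 0.001], 255], [[0, 0, 0], [0, 0, 0.002], 255], [[0, 0, 0], [0, 0, 0.003], 255], [[0, 0, 0], [0, 0, 0.003], 255]]'

```text
t: 31.65
eef_pos: [619.8, 14.6, 3.2]
tcp_rot: [3.141, 0.001, -0.123]
ft_force: [-2.3, -0.2, 8.1]
opening: 0.003
```

```bash
python3 -c "
from h import *
tstate()"
```

```text
t 31.65 tip [55.8  0.2 41.2] rpy [ 3.141e+00  1.000e-03 -1.230e-01] F [-2.3 -0.4  8.1] M [ 0.02  0.48 -0.01] op 0.003
```

```bash
python3 -c "
from h import *
print(rel([520,25.5,160],[np.pi,0,A]))"
```

```text
([0.001, 0.001, 0.001], [-0.1006, 0.0016, -0.1566])
```

Request:
arm_command --targets '[[[0, 0, 0], [0, 0, -0.01], 255], [[0, 0, 0], [0, 0, -0.04], 255], [[0, 0, 0], [-0.01, 0, -0.08], 255], [[0, 0, 0], [-0.04, 0, -0.12], 255], [[0, 0, 0], [-0.08, 0, -0.157], 255], [[0, 0, 0], [-0.1, 0, -0.157], 255], [[0, 0, 0], [-0.1, 0, -0.157], 255]]'

```text
t: 32.35
eef_pos: [519.0, 27.4, 161.8]
tcp_rot: [3.141, -0.0, -0.123]
ft_force: [0.2, 0.8, -0.3]
opening: 0.001
```

```bash
python3 w.py w20; python3 an.py w20; python3 rt.py | grep -E "catch|side"
python3 -c "
from h import *
for n,a in (('side',(200,340,190,390)),('scene',(240,380,220,440))):
    p,d=read_camera(n); cv2.imwrite(f'pics/{n}20.png',cv2.resize(p[a[0]-10:a[1]-0,a[2]:a[3]],None,fx=3.6,fy=3.6,interpolation=cv2.INTER_CUBIC))"
```

```text
t 32.35 pos [519.   27.4 161.8] rpy [ 3.141 -0.    -0.123] F [ 0.2  0.8 -0.3] M [0.02 0.03 0.  ] op 0.001
t 32.4 pos [520.5  27.2 161. ] rpy [ 3.141 -0.    -0.123] F [ 0.5 -0.2  0.2] M [ 0.06 -0.01  0.03] op 0.006
plate none
rib none
lip 971 [-62.4 -48.6] [-30.9  32. ] 50.8
frametop 6320 [-70.4 -13.2] [-38.9  38.7] 283.3
catch 1898 [ 73.7 107.1] [-11.5  13. ] 55.2
catchfront 596 [ 73.6 109.1] [-11.3  13. ] 49.7
catchtop 1302 [ 82.3 107.1] [-11.5  11.6] 55.7
stop 117 [ 87.2 115.2] [-20.6  20.5] 34.7
deckall 14095 [-106.3  123.1] [-54.6  54.6] 12.7
floor none
catch 205 [ 75.  112.4] [38.7 57.8]
side -45 32 [40.3 42.1 44.2]
side -35 40 [39.1 41.2 43. ]
side -25 57 [39.  40.6 42.2]
side -15 60 [39.6 41.3 43.2]
side -5 56 [38.2 40.7 42.8]
side 5 58 [39.3 41.6 43.3]
side 15 55 [39.3 41.  43.4]
side 25 53 [39.1 41.3 43.2]
side 35 55 [39.3 41.6 43.4]
side 45 52 [39.2 40.5 42.7]
side 55 55 [38.4 40.8 42.9]
side 65 48 [38.8 41.2 43. ]
side 75 11 [38.1 40.8 42.2]
catch 194 [ 77.7 110.3] [41.  58.3]
```

View pics/w20.png

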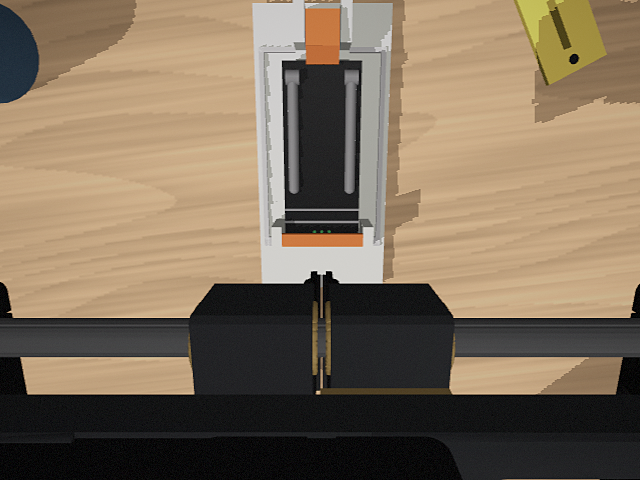

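View pics/side20.png

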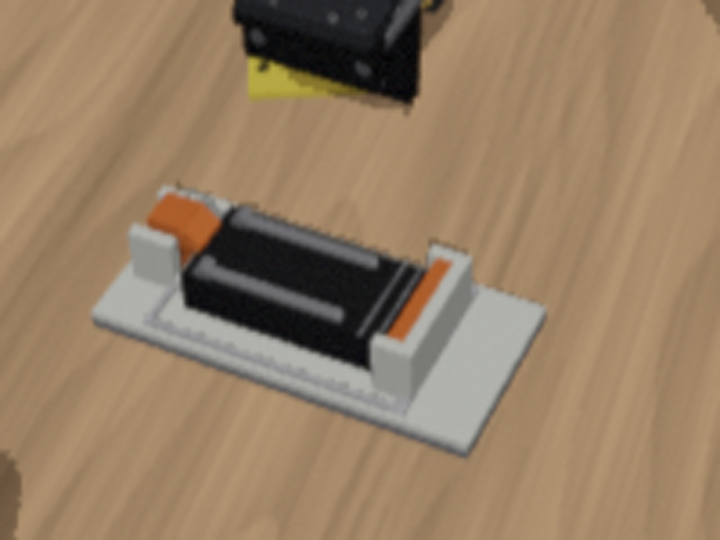

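View pics/scene20.png

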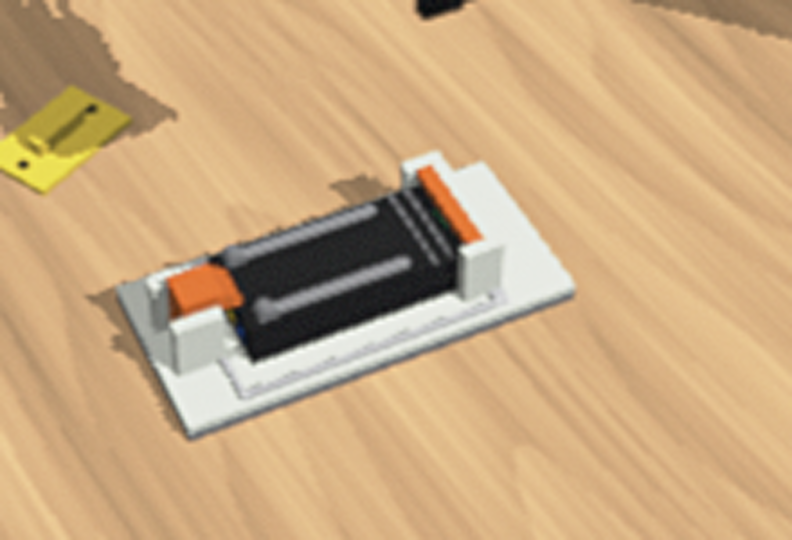

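```bash
python3 - <<'E'
from h import *
z=np.load('pics/w20.npz'); p,d,W=cloud('wrist',z['p'],z['d'],z['T'])
q=W-O; X=q[...,0]*np.cos(A)+q[...,1]*np.sin(A); Y=-q[...,0]*np.sin(A)+q[...,1]*np.cos(A); Z=W[...,2]
m=(Z>38)&(Z<44)&(abs(Y)<35)&(X<90)&(X>-60)&(p.max(-1)<90); m[270:]=0
print([np.percentile(v[m],[.5,50,99.5]).round(1) for v in (X,Y,Z)], rect(np.stack([X[m],Y[m]],1)))
for lo in range(-50,80,20):
    k=m&(X>lo)&(X<lo+20); print(lo,np.median(Z[k]).round(2),Y[k].min().round(1),Y[k].max().round(1))
for s in((14,30),(-30,-14)): 
    k=m&(Y>s[0])&(Y<s[1]); print('port edge',np.percentile(X[k],99.7))
o=(cv2.cvtColor(p,cv2.COLOR_BGR2HSV)[...,1]>150)&(X>60)&(abs(Y)<14)&(Z>40); print('catch front',np.percentile(X[o],[.5,2]))
cv2.imwrite('pics/w20c.png',cv2.resize(p[0:260,245:400],None,fx=2.3,fy=2.3,interpolation=cv2.INTER_CUBIC))
E
```

```text
[array([-52.8,  13.4,  76.8]), array([-28.6,   1. ,  30.2]), array([38.8, 40.7, 43.7])] (array([18. ,  0.6]), 142.3, 59.8, -0.03)
-50 40.7 -29.1 30.5
-30 40.75 -28.7 30.0
-10 40.77 -28.8 30.4
10 40.78 -28.7 30.2
30 40.75 -28.9 30.4
50 40.7 -28.8 30.5
70 40.72 -28.9 30.4
port edge 77.33753769122741
port edge 77.32621797108793
catch front [74.55069089 74.85115259]
```

View pics/w20c.png

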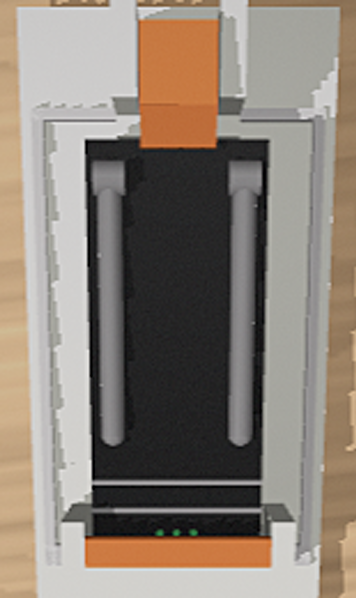

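```bash
python3 -c "
from h import *
env.job_done(); st()"
```

```text
the job is handed in; nothing more can be done
the job is handed in; nothing more can be done
```

The kit is packed and handed in at about 32 s of the 72 s allowed.

I laid the yellow plate nearest the robot base in the recess, rib up. I then slid the router in tilted until its nose met the end wall under the lip, with about 3 N of contact. I released it onto the catch slope and pressed the port end down with closed fingers. The highest press reading was about 9 N, including a final check once it lay flat.

**Last checks**
- **Plate:** before the router went over it, its top measured 12.2 mm with the camera reading about 0.7 mm high. That is the seated height.
- **Router:** its top is level from nose to port end at about 40.7 mm with the same bias. It is centred between the cheeks, and its nose is at the end wall by the measured port edge.
- **Catch:** its front is back at the rest position, about 3 mm over the router's end, and this is visible in the picture. That is right at the stated minimum, and the camera calibration is only good to about 2 mm.
- **Frame:** it sits about 9 mm towards +x of its middle setting, by camera and by touch.
- **Clearance:** the arm was clear of everything at hand-in. I did not re-measure the mug, adapter and screwdriver; nothing was moved near them.

**What disagreed or went wrong**
- **Fingertips:** they sit about 38 mm behind the reported TCP, according to all three cameras. My first two grasps of the plate closed on air because of it, and I corrected for it afterwards.
- **First tilted approach:** it ran into the limit of joint 5. I set the router down on free table and gripped it again at an angle before inserting it.

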